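# Gauge the blind bore and bar the blank down

## Robot

A 6-joint arm with a two-finger parallel gripper is mounted at the origin on the work surface. World frame = base frame: x ahead of the robot, y to its left, z up, the work surface at z = 0. Lengths are in m, angles in rad, forces in N, time in s.
With the tool pointing down it reaches from about 0.275 to 0.775 m from the base axis. Payload 14.6 kg.
Tool frame: the origin (TCP) lies on the centre line of the jaws, within the pads' length; the fingertips stand 25 mm ahead of it and the grasp point (between the pads) lies 6 mm ahead of it; z points along the fingers, y is the line along which they close (so a half turn about z gives the same grasp; the last joint's range is limited). The gripper opens to 85 mm and grips with 20 to 120 N. Pads are 22 mm wide; open, the fingers measure 114 mm over their backs; the gripper's body (76 mm by 85 mm) begins 54 mm behind the grasp point. The pads swing forward as they close: fully open they stand 13 mm farther back than shut.
Start: joints at [-1.425, 0.263, -0.048, 1.259, 0, 1.415], TCP at [0.156, -0.501, 0.256] pointing down, gripper open.
Joint ranges: [-2.65, 2.65], [-0.89, 1.7], [-1.18, 1.37], [-2.13, 2.11], [-1.35, 1.29], [-3.14, 3.14]. Speed limits (rad/s): [1.89, 1.89, 2.57, 2.79, 3.14, 3.14].

## Interface

Orientations are given as [roll, pitch, yaw] about the fixed x, y, z axes, in that order (R = Rz(yaw) Ry(pitch) Rx(roll)).
In Python, from bench import r gives the robot as it stands.
- The arm moves only by the tool move_arm, never from a script. Its arguments are lists of equal length, an entry for each row: "slide": the shift along the tool's x, y, z as a fraction of full scale, a list of three; "roll": the turn about the tool's z as a fraction of full scale; "fingers": the closure, from 0 (fully open) to 1 (shut). A call has 1 to 10 rows; each row is the pose to reach, as a shift and turn from the pose commanded when the call began, along the tool's axes at that moment, turning the shorter way round; what a row does not reach only later rows make up. Full scale, the value 1, is 0.08 m for a shift and 180 degrees for a turn. A row lasts 1/12 s, in which the tool goes at most 41.7 mm and 7.16 degrees, less where a joint would pass 70% of its speed; a pose out of reach is approached as far as the arm can. A call with a number of a shift or a turn outside -1 to 1 is refused whole. A call with a gripper value outside its range is refused whole. The fingers move at their own pace and stop on an object; "grip_force" is the grip in N (left out, the last holds). Time passes only in rows, so rows that repeat a pose let the fingers close. It gives the time, the measured TCP pose, the force, the opening and the grip force at its end, in the units of the state.
- r.sense(): the state, without advancing time (a new reading comes with each control period).
- r.grab_frame(name): name is "side" or "top" or "wrist"; returns the picture (400x640x3 uint8, red, green, blue); there is no depth.
- r.get_calibration(name): a dict with "fx", "fy", "cx", "cy" (pixels), "xyz" and "rotation" of the camera in the world; the wrist camera has in their place "tool_from_camera" (4x4, takes a point from camera to tool coordinates, whose origin is the TCP and whose axes are the flange's). Camera axes: x right, y up, looking along -z (the intrinsics and any distortion apply to the point x, -y, -z); pixel columns grow to the right and rows downward; lengths in m; the calibration is good to about 2 mm. A picture is of the moment at which its call begins: read the wrist's pose just before it. get_calibration takes no time and is no camera call.
- r.sign_off(): hands the job in; it is judged then, once.
The state is a dict: "clock": time; "joint_pos": joint angles; "joint_vel": joint speeds; "joint_torque": joint torques, N m; "tcp_pos": TCP position; "orientation": TCP orientation; "contact_force": force on the tool from outside, world axes, zero at the start; "ft_torque": the same for the moment, N m; "finger_gap": finger opening in m; "grasp_force": force on a finger pad.
Only numpy, scipy, OpenCV 4.12 (cv2) and the standard library are available. Lean on these libraries where they do the work, as an engineer would, in place of code of your own. Each camera call takes 0.05 s, during which the arm holds its last target. There are 200 camera calls.

## Task

First clear every wood offcut off the beech blank and into the waste bin. Then take the depth gauge by its stock, lower its rod into the blind bore until it bottoms out, keep pressing until the stock's sole sits flat on the blank, hold it there for a good second, and put the gauge back in its stand with that reading kept. Lastly lay the bar with the two bolt holes flat and square across both dark support rails, centred over the bore, and leave the other things on the bench alone.

Things in the scene. Friction and masses are not known exactly. Their poses are not given: they have to be found in the camera images.
- blank: the work: a fixed pale beech blank, 190 x 140 mm (x, y) and 54 mm high, with four small 30 mm high steel bench dogs at its x ends, standing between two fixed dark support rails. Each rail is 120 mm long in x, 32 mm wide in y, 66 mm high (12 mm higher than the blank's face), centred 92 mm to either side of the bore along +-y. Origin on the bench under the bore, z up
- bore (a point): centre of the mouth of the blind bore in the middle of the blank's top face; bore diameter 17 mm, 38 mm deep, 2 mm chamfer; axes as the blank
- bore_bottom (a point): centre of the bore's flat bottom, 38 mm under its mouth
- seat (a point): point above the bore at the height of the support rails' tops (12 mm above the blank's face); axes as the blank: the bar's length must lie along its y
- gauge_center (a point): centre of the depth gauge's stock (its stop), a dark wooden block 30 x 50 x 40 mm (x, y, z) with a brass sole; a steel rod runs through it along z. Weight of the whole 180 g
- gauge_foot (a point): centre of the sole (underside) of the gauge's stock, 20 mm below its centre; z up
- rod_tip (a point): lower end of the gauge's steel rod (diameter 12 mm, 100 mm long, same axis as the stock)
- gauge_rod (a joint): how far the rod has slid up through the stock, 0 to 0.030 m; at 0 the rod stands 58 mm out below the sole, and it starts at 0 to 8 mm. Friction of about 4 N holds it where it is left, so that its reading is kept; once the tip is on the bottom of a hole, pressing the stock down slides the stock down the rod. Above the stock the rod stands out 2 mm at 0 and up to 32 mm at full travel
- stand_top (a point): centre of the top face of the gauge's stand, a fixed wooden block 60 x 80 mm (x, y), 70 mm high, with a 21 mm square hole 64 mm deep in its middle. The gauge starts here, rod hanging in the hole and sole on the top face, roughly square to the stand
- bar_center (a point): centre of the wooden hold-down bar, 32 x 250 x 24 mm (x, y, z), with a dark bolt hole near each end, 140 g; it starts lying flat on the bench to one side of the work (not the plain batten lying farther off, which is fixed and has no holes)
- bin: fixed open plywood waste bin, outside 160 x 200 mm (x, y), 75 mm high, walls and floor 6 mm; origin under its centre
- offcut_a_center (a point): centre (half-way up) of a loose wood offcut: rectangular block 40 x 28 x 24 mm (x, y, z), 30 g; may be absent; starts on the blank's top face
- offcut_b_center (a point): centre (half-way up) of a loose wood offcut: square block 34 x 34 x 22 mm (x, y, z), 30 g; may be absent; starts on the blank's top face
- offcut_c_center (a point): centre (half-way up) of a loose wood offcut: round plug, diameter 34 mm, 24 mm high, axis along z, 30 g; may be absent; starts on the blank's top face
- offcut_d_center (a point): centre (half-way up) of a loose wood offcut: stepped block of plywood 42 x 26 mm (x, y), 26 mm high (z) over its -x half and 13 mm over its +x half, 30 g; may be absent; starts on the blank's top face
- offcut_e_center (a point): centre (half-way up) of a loose wood offcut: stick 50 x 22 x 22 mm (x, y, z), 30 g; may be absent; starts on the blank's top face
- offcut_f_center (a point): centre (half-way up) of a loose wood offcut: flat block 44 x 30 x 20 mm (x, y, z), 30 g; may be absent; starts on the blank's top face
- mallet: bystander, leave alone: wooden joiner's mallet lying down, handle 24 mm thick and 170 mm long, head 100 x 60 x 60 mm; overall 225 mm long along its y; origin under it, 75 mm from the head's centre
- glue: bystander, leave alone: upright white glue bottle, diameter 52 mm, 150 mm tall, origin at the foot
- screw_jar: bystander, leave alone: glass jar, diameter 64 mm, 80 mm tall, origin at the foot
- disc: bystander, leave alone: flat beech disc, diameter 120 mm, 22 mm thick, origin under it
- screwdriver: bystander, leave alone: wood-handled screwdriver about 200 mm long lying on the bench to the right of the work, along its own x
- square: bystander, leave alone: try square lying flat: dark stock 20 x 110 mm, steel blade 170 mm along its +x, origin under the stock
There are look-alikes about, which are no part of the job. Leave any blue look-alike of the part that bears offcut_a_center alone.

How it is judged:
By the outcome, as a careful person would: the job done as asked, in the order asked, and still so for the second after the job is handed in, with the robot touching nothing.
Of offcut_a, offcut_b, offcut_c, offcut_d, offcut_e, offcut_f only 4 to 6 are there at a start; the rules pass over those that are not, and their reading is None.
At some moment in a run one of offcut_a, offcut_b, offcut_c, offcut_d, offcut_e, offcut_f, bar may be knocked a few centimetres aside while the robot is not near it.
It also fails if it takes over 210 s, if anything falls off the work surface, if the arm or the gripper's body presses on something with over 40 N, if the wrist force passes 120 N, or if a joint passes its speed limit or range.

## Working session

There is one attempt and no reset: what is moved stays moved. The work goes in short steps, Python scripts to look and compute and a tool call to move; the robot and the scene stay as the last step left them, time stands still between calls to the robot, and variables do not carry over. Pictures are saved under pics/ and viewed, at most 14 in all, crops included, and the job is handed in when it is done.

Besides the shell and the picture viewer there is one more tool, called after "Emit:" by a JSON object that holds its "name" and its "arguments", one argument or row to a line. move_arm: Moves the arm, as the interface text tells. Shift numbers are shares of 0.08 m and turn numbers shares of 180 degrees, none past 1 either way. Its arguments: {"type":"object","properties":{"slide":{"type":"array","items":{"type":"array","items":{"type":"number"}}},"roll":{"type":"array","items":{"type":"number"}},"fingers":{"type":"array","items":{"type":"number"}},"grip_force":{"type":"number"}},"required":["slide","roll","fingers"]}

```bash
ls; mkdir -p pics; python3 - <<'E'
from bench import r
import cv2
print({k:v for k,v in r.sense().items()})
for n in("side","top","wrist"):
    c=r.get_calibration(n);print(n,c)
    cv2.imwrite(f"pics/{n}0.png",r.grab_frame(n)[:,:,::-1])
E
```

```text
pics
{'clock': 0.0, 'joint_pos': array([-1.42529877e+00,  2.63519333e-01, -4.89586994e-02,  1.25940639e+00,
        3.95741139e-06,  1.41553548e+00]), 'joint_vel': array([-1.49562181e-04, -3.83934804e-05, -7.62448922e-04, -9.30965895e-04,
        1.02627490e-03,  5.45382389e-04]), 'joint_torque': array([ 5.98369224e-04, -6.37610865e+01,  3.84571767e+01,  1.35879670e-02,
       -4.33901891e-05, -8.34359675e-07]), 'tcp_pos': array([ 0.15550571, -0.5011671 ,  0.25581896]), 'orientation': array([-3.14051825e+00, -1.72171036e-04,  3.00758313e-01]), 'contact_force': array([-0.24788209,  0.81772625, -0.1135896 ]), 'ft_torque': array([ 0.05263357, -0.05112664, -0.03061813]), 'grasp_force': 0.0, 'finger_gap': 0.085307991445754}
side {'fx': 410.3972030380612, 'fy': 410.3972030380612, 'cx': 312.3776904013995, 'cy': 199.65254639594028, 'xyz': array([0.45977684, 0.74380575, 0.85519984]), 'rotation': array([ 0.81807743,  0.01633938, -3.00262599])}
top {'fx': 400.08504649852927, 'fy': 400.08504649852927, 'cx': 323.5219208111037, 'cy': 202.15661132736201, 'xyz': array([ 0.53811468, -0.09165748,  1.09438077]), 'rotation': array([ 0.03313343,  0.02221916, -1.57261878])}
wrist {'fx': 301.99476881720267, 'fy': 301.99476881720267, 'cx': 316.57695790699694, 'cy': 200.6694061786541, 'tool_from_camera': array([[-2.21788480e-04,  9.53241981e-01,  3.02208001e-01,
         7.69029463e-02],
       [ 9.99999829e-01,  4.80559786e-05,  5.82312398e-04,
        -4.56451779e-04],
       [ 5.40561723e-04,  3.02208079e-01, -9.53241829e-01,
        -1.17726431e-01],
       [ 0.00000000e+00,  0.00000000e+00,  0.00000000e+00,
         1.00000000e+00]])}
```

View pics/top0.png

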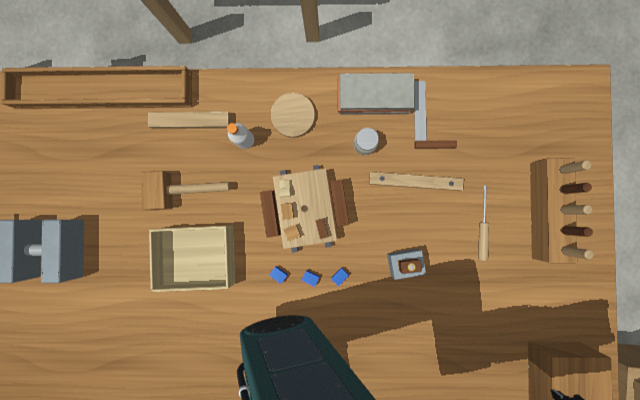

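View pics/side0.png

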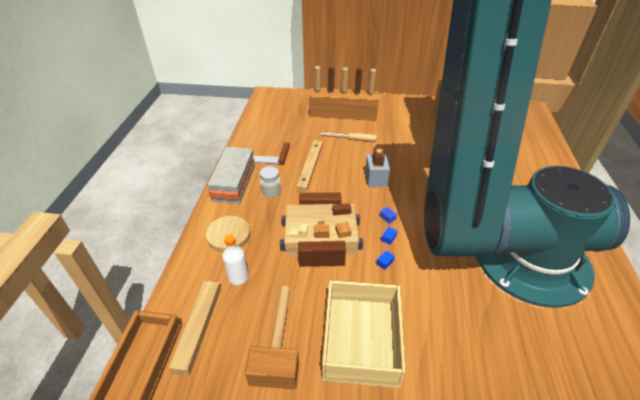

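Top view: blank at about (305,208) with four offcuts on it, at (285,188), (287,210), (292,231) and (322,227). The three blue look-alikes at (279,274), (312,278) and (340,275) stay put. The gauge stand is at (408,265) and the bin at (192,258). There are two candidate bars: (416,181) with two dark holes, which fits the description, and the plain batten at (188,120), which doesn't. The side view agrees.

```bash
cat > h.py <<'E'
from bench import r
import numpy as np, cv2
from scipy.spatial.transform import Rotation as Ro
def cam(name, s=None):
    c=r.get_calibration(name); K=(c["fx"],c["fy"],c["cx"],c["cy"])
    if name=="wrist":
        s=s or r.sense(); T=np.array(c["tool_from_camera"]); Rt=Ro.from_euler("xyz",s["orientation"]).as_matrix()
        return K, Rt@T[:3,:3], Rt@T[:3,3]+s["tcp_pos"]
    return K, Ro.from_euler("xyz",c["rotation"]).as_matrix(), np.array(c["xyz"])
def ray(C,uv):
    (fx,fy,cx,cy),R,p=C; uv=np.atleast_2d(np.asarray(uv,float))
    d=np.c_[(uv[:,0]-cx)/fx,-(uv[:,1]-cy)/fy,-np.ones(len(uv))]@R.T
    return p,d
def plane(C,uv,z):
    p,d=ray(C,uv); return p+d*((z-p[2])/d[:,2])[:,None]
def proj(C,P):
    (fx,fy,cx,cy),R,p=C; q=(np.atleast_2d(P)-p)@R
    return np.c_[cx-fx*q[:,0]/q[:,2], cy+fy*q[:,1]/q[:,2]]
def tri(Cs,uvs):
    A=np.zeros((3,3));b=np.zeros(3);L=[]
    for C,uv in zip(Cs,uvs):
        p,d=ray(C,uv); d=d[0]/np.linalg.norm(d[0]); M=np.eye(3)-np.outer(d,d); A+=M;b+=M@p;L.append((p,M))
    x=np.linalg.solve(A,b); return x, max(np.linalg.norm(M@(x-p)) for p,M in L)
def go(x,y,z,yawdeg):
    "shift in tool axes (m) and turn fraction from the pose now"
    s=r.sense(); Rt=Ro.from_euler("xyz",s["orientation"]).as_matrix()
    d=Rt.T@(np.array([x,y,z])-s["tcp_pos"]); yaw=np.degrees(s["orientation"][2])
    print("slide",np.round(d/0.08,3),"roll",round(-((yawdeg-yaw+180)%360-180)/180,4))
E
python3 - <<'E'
from h import *
T=cam("top");S=cam("side")
for n,uv,z in [("blank",(305,208),.054),("oA",(285,188),.078),("oB",(287,210),.076),("oC",(292,231),.076),("oD",(322,227),.08),("gauge",(410,266),.11),("bar",(416,181),.024),("barh1",(381,178),.024),("barh2",(450,183.5),.024),("bin",(192,258),.0),("stand",(408,265),.07),("railL",(269,214),.066),("railR",(341,202),.066)]:
    print(n,np.round(plane(T,uv,z)[0],3))
print(tri([T,S],[(285,188),(303,229)]))
im=cv2.imread("pics/top0.png");cv2.imwrite("pics/c1.png",cv2.resize(im[150:300,140:480],None,fx=2.35,fy=2.35,interpolation=2))
E
```

```text
blank [ 0.558 -0.02   0.054]
oA [0.608 0.029 0.078]
oB [0.552 0.024 0.076]
oC [0.499 0.011 0.076]
oD [ 0.509 -0.065  0.08 ]
gauge [ 0.415 -0.28   0.11 ]
bar [ 0.63  -0.315  0.024]
barh1 [ 0.638 -0.222  0.024]
barh2 [ 0.622 -0.405  0.024]
bin [0.422 0.294 0.   ]
stand [ 0.412 -0.283  0.07 ]
railL [0.542 0.072 0.066]
railR [ 0.573 -0.114  0.066]
(array([0.60305924, 0.02935789, 0.07036621]), np.float64(0.005720169310244556))
```

View pics/c1.png

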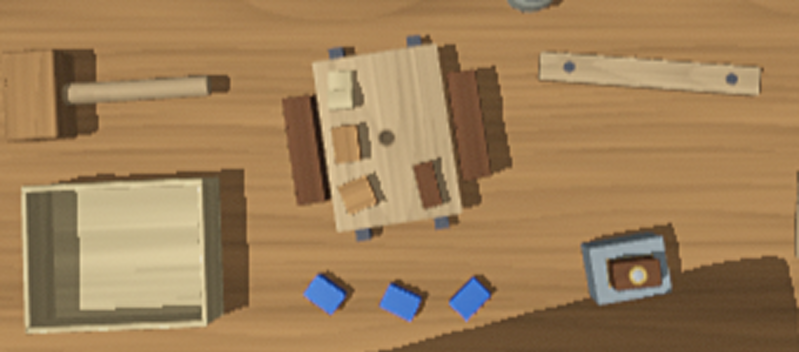

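The crop confirms it: the bar with two dark bolt holes is at (570,67) and (732,78) in the crop, right of the blank, and the bore is at crop (386,137). The stand with the gauge is at crop (630,270). I'm moving the wrist camera to the gauge, then to the blank.

Emit:
{"name": "move_arm", "arguments": {
  "slide": [
    [0.94,-0.49,0],
    [0.94,-0.49,0],
    [0.94,-0.49,0],
    [0.94,-0.49,0]
  ],
  "roll": [0.0957,0.0957,0.0957,0.0957],
  "fingers": [0,0,0,0]
}}

```text
clock: 0.48
tcp_pos: [0.217, -0.4401, 0.2564]
orientation: [-3.141, -0.0, -0.001]
contact_force: [-0.6, -1.4, 0.6]
finger_gap: 0.0853
grasp_force: 0.0
```

Emit:
{"name": "move_arm", "arguments": {
  "slide": [
    [0.77,-0.67,-0.18],
    [0.77,-0.67,-0.18],
    [0.77,-0.67,-0.18]
  ],
  "roll": [0,0,0],
  "fingers": [0,0,0]
}}

```text
clock: 0.73
tcp_pos: [0.2803, -0.3855, 0.2718]
orientation: [3.141, -0.001, 0.006]
contact_force: [-0.3, -0.9, 0.3]
finger_gap: 0.0851
grasp_force: 0.0
```

Emit:
{"name": "move_arm", "arguments": {
  "slide": [
    [0.77,-0.67,-0.18],
    [0.77,-0.67,-0.18],
    [0.77,-0.67,-0.18],
    [0.77,-0.67,-0.18]
  ],
  "roll": [0,0,0,0],
  "fingers": [0,0,0,0]
}}

```text
clock: 1.07
tcp_pos: [0.3399, -0.3341, 0.2853]
orientation: [3.141, -0.0, 0.005]
contact_force: [-0.0, 0.0, -0.2]
finger_gap: 0.0853
grasp_force: 0.0
```

Emit:
{"name": "move_arm", "arguments": {
  "slide": [
    [0.77,-0.67,-0.18],
    [0.77,-0.67,-0.18],
    [0.77,-0.67,-0.18],
    [0.77,-0.67,-0.18],
    [0.77,-0.67,-0.18],
    [0.77,-0.67,-0.18]
  ],
  "roll": [0,0,0,0,0,0],
  "fingers": [0,0,0,0,0,0]
}}

```text
clock: 1.57
tcp_pos: [0.3996, -0.2821, 0.2991]
orientation: [-3.141, 0.001, -0.001]
contact_force: [-0.8, 0.3, -0.2]
finger_gap: 0.0858
grasp_force: 0.0
```

```bash
cat >> h.py <<'E'
import pickle
def snap(tag):
    s=r.sense(); im=r.grab_frame("wrist"); cv2.imwrite(f"pics/{tag}.png",im[:,:,::-1]); pickle.dump(cam("wrist",s),open(f"pics/{tag}.pkl","wb")); return s
def load(tag): return cv2.imread(f"pics/{tag}.png"),pickle.load(open(f"pics/{tag}.pkl","rb"))
E
python3 - <<'E'
from h import *
s=snap("g1");print(s["clock"],s["tcp_pos"],s["orientation"],np.abs(s["joint_vel"]).max())
go(.58,-.02,.3,0)
E
```

```text
1.5667 [ 0.39957182 -0.28205953  0.29911705] [-3.14140562e+00  5.94771685e-04 -1.05558803e-03] 0.008300927040553878
slide [ 2.251 -3.278 -0.011] roll -0.0005
```

Emit:
{"name": "move_arm", "arguments": {
  "slide": [
    [0.75,-0.82,0],
    [0.75,-0.82,0],
    [0.75,-0.82,0]
  ],
  "roll": [0,0,0],
  "fingers": [0,0,0]
}}

```text
clock: 1.87
tcp_pos: [0.4623, -0.2131, 0.2992]
orientation: [-3.14, -0.001, 0.001]
contact_force: [1.2, 0.0, 0.3]
finger_gap: 0.0853
grasp_force: 0.0
```

Emit:
{"name": "move_arm", "arguments": {
  "slide": [
    [0.75,-0.82,0],
    [0.75,-0.82,0],
    [0.75,-0.82,0]
  ],
  "roll": [0,0,0],
  "fingers": [0,0,0]
}}

```text
clock: 2.12
tcp_pos: [0.5227, -0.1472, 0.299]
orientation: [-3.14, -0.0, 0.002]
contact_force: [0.1, 0.4, -0.1]
finger_gap: 0.0854
grasp_force: 0.0
```

Emit:
{"name": "move_arm", "arguments": {
  "slide": [
    [0.75,-0.64,0],
    [0.75,-0.64,0],
    [0.75,-0.64,0],
    [0.75,-0.64,0],
    [0.75,-0.64,0]
  ],
  "roll": [0,0,0,0,0],
  "fingers": [0,0,0,0,0]
}}

```text
clock: 2.53
tcp_pos: [0.58, -0.0996, 0.2992]
orientation: [3.141, 0.001, -0.0]
contact_force: [-0.1, -0.6, -0.2]
finger_gap: 0.0855
grasp_force: 0.0
```

```bash
python3 - <<'E'
from h import *
s=snap("w1");print(s["clock"],s["tcp_pos"],s["orientation"][2])
E
```

```text
2.5333 [ 0.57997379 -0.09955779  0.29920454] -0.00041739847141886166
```

Emit:
{"name": "move_arm", "arguments": {
  "slide": [
    [0,-0.6,0],
    [0,-1.0,0],
    [0,-1.0,0],
    [0,-1.0,0],
    [0,-1,0],
    [0,-1,0]
  ],
  "roll": [0,0,0,0,0,0],
  "fingers": [0,0,0,0,0,0]
}}

```text
clock: 3.08
tcp_pos: [0.5802, -0.0199, 0.2996]
orientation: [3.141, -0.0, -0.002]
contact_force: [0.6, -1.0, 0.2]
finger_gap: 0.0856
grasp_force: 0.0
```

```bash
python3 - <<'E'
from h import *
s=snap("w2");print(s["clock"],s["tcp_pos"],s["orientation"][2])
a=cv2.imread("pics/w1.png");b=cv2.imread("pics/w2.png")
g=cv2.imread("pics/g1.png")
cv2.imwrite("pics/v2.png",np.vstack([np.hstack([a,b])[:,:],])[:, :])
cv2.imwrite("pics/v2.png",cv2.resize(np.vstack([np.hstack([a[:,100:600],b[:,100:600]]),np.hstack([g[:,100:600],g[:,100:600]*0])]),(800,640))[:600])
E
```

```text
3.0833 [ 0.58024712 -0.01992983  0.2996339 ] -0.001539757271740827
```

View pics/v2.png

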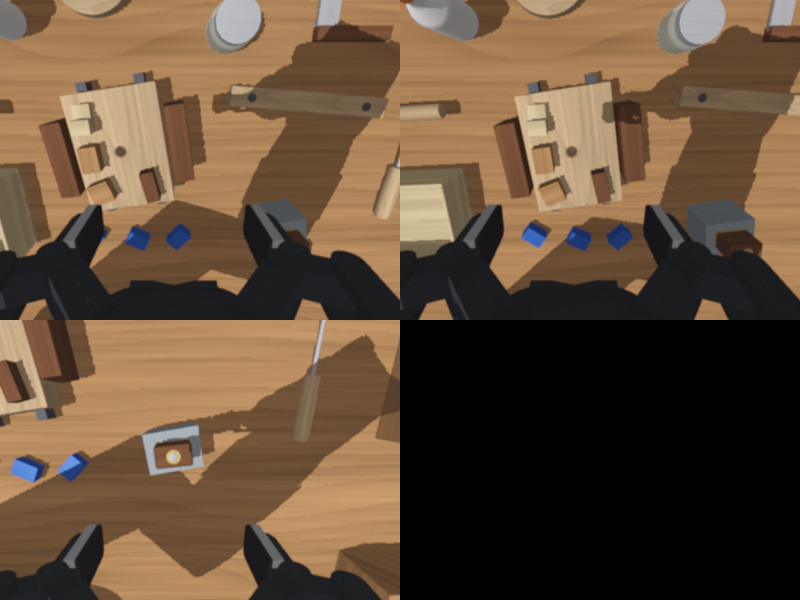

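View pics/w2.png

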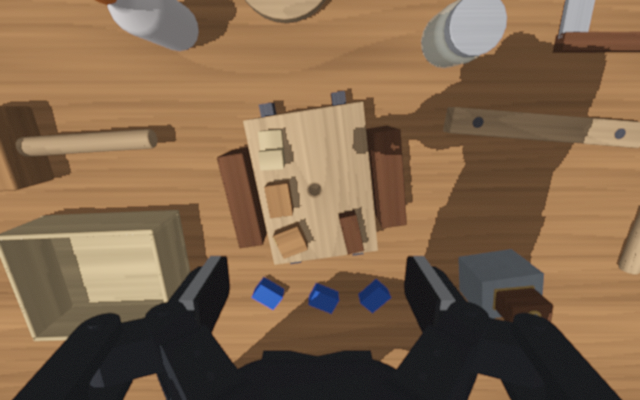

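The two wrist views show four offcuts on the blank. In w2 they are a pale stepped block at (271,150), an orange block at (279,198), a turned one at (290,242) and a dark block at (351,232). The bore is at (315,190). Next is one enlarged crop for the outlines.

```bash
python3 - <<'E'
from h import *
b,_=load("w2")
c=cv2.resize(b[95:272,240:400],None,fx=3.3,fy=3.3,interpolation=cv2.INTER_CUBIC)
for k in range(0,160,20): cv2.putText(c,str(240+k),(int(k*3.3),10),0,.35,(0,0,255));cv2.line(c,(int(k*3.3),12),(int(k*3.3),18),(0,0,255))
for k in range(5,177,20): cv2.putText(c,str(95+k),(0,int(k*3.3)+4),0,.35,(0,0,255))
cv2.imwrite("pics/c2.png",c)
hsv=cv2.cvtColor(b,cv2.COLOR_BGR2HSV)
for p in [(271,140),(271,160),(279,192),(279,212),(290,236),(293,252),(346,222),(352,240),(330,130),(330,230),(315,190)]: print(p,hsv[p[1],p[0]],b[p[1],p[0]])
E
```

```text
(271, 140) [ 20  69 207] [151 189 207]
(271, 160) [ 20  69 210] [153 191 210]
(279, 192) [ 15 125 172] [ 88 129 172]
(279, 212) [ 15 122 177] [ 92 135 177]
(290, 236) [ 15 125 175] [ 89 132 175]
(293, 252) [ 15 123 178] [ 92 135 178]
(346, 222) [ 11 134 118] [ 56  79 118]
(352, 240) [ 11 139 114] [ 52  75 114]
(330, 130) [ 17  82 195] [132 168 195]
(330, 230) [ 17  83 194] [131 166 194]
(315, 190) [15 95 94] [59 77 94]
```

View pics/c2.png

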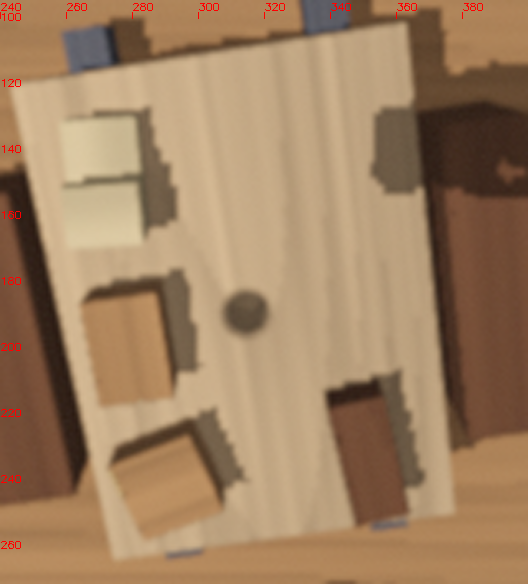

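Crop of w2: the pale stepped block covers (258-283, 130-168), with its dark step line at v≈148 and the higher half towards -x. The orange block is centred at (278,200), the turned block at (289,242) and the dark block at (351,233). The bore is at (315,190).

```bash
cat > seg.py <<'E'
from h import *
def comps(im,lo,hi,box,amin=150,close=1):
    hsv=cv2.cvtColor(im,cv2.COLOR_BGR2HSV); m=cv2.inRange(hsv,np.array(lo),np.array(hi)); k=np.zeros_like(m); k[box[1]:box[3],box[0]:box[2]]=255; m&=k
    m=cv2.morphologyEx(m,cv2.MORPH_OPEN,np.ones((3,3),np.uint8))
    if close>1: m=cv2.morphologyEx(m,cv2.MORPH_CLOSE,np.ones((close,close),np.uint8))
    cs,_=cv2.findContours(m,cv2.RETR_EXTERNAL,cv2.CHAIN_APPROX_NONE)
    return sorted([c for c in cs if cv2.contourArea(c)>amin],key=lambda c:c[:,0,1].mean())
def rect(C,c,z):
    p=plane(C,cv2.convexHull(c)[:,0],z)[:,:2]
    (x,y),(w,h),a=cv2.minAreaRect((p*1000).astype(np.float32))
    if w<h: w,h,a=h,w,a+90
    return np.round([x,y,w,h,(a+90)%180-90],1)
E
python3 - <<'E'
from seg import *
bx={"w2":(245,100,372,262),"w1":(190,100,330,262)}
D={}
for t in bx:
    im,C=load(t)
    for n,lo,hi in [("pale",(17,50,185),(26,78,255)),("orange",(12,105,150),(17,150,255)),("dark",(7,115,80),(14,190,135))]:
        D[t,n]=[c for c in comps(im,lo,hi,bx[t])]
        for c in D[t,n]:
            M=cv2.moments(c); print(t,n,np.round([M["m10"]/M["m00"],M["m01"]/M["m00"],M["m00"]],1),rect(C,c,.077))
    hsv=cv2.cvtColor(im,cv2.COLOR_BGR2HSV)
    g=cv2.inRange(hsv,np.array((0,0,0)),np.array((25,150,125)))
    cs,_=cv2.findContours(g,cv2.RETR_EXTERNAL,cv2.CHAIN_APPROX_NONE)
    for c in cs:
        A=cv2.contourArea(c)
        if 60<A<300:
            (u,v),R=cv2.minEnclosingCircle(c)
            if A/(np.pi*R*R)>.65: print("bore?",t,u,v,R,plane(C,(u,v),.054))
E
```

```text
w2 pale [268.7 139.2 371. ] [619.9  33.2  26.4  19.7  89.9]
w2 pale [269.4 160.9 429. ] [596.   33.8  27.7  23.1 -86.3]
w2 orange [303.1 103.2 267.5] [657.5  -9.3  49.4   9.2  89.9]
w2 orange [252.2 108.6 254. ] [652.3  46.4  23.9  19.6  89.9]
w2 orange [278.1 200.6 661. ] [548.9  26.1  39.1  26.8   7.4]
w2 orange [289.9 242.6 587.5] [494.6  13.4  33.   32.5  22.4]
w2 orange [258.8 253.1 402. ] [484.5  53.9  34.3  30.4  89.9]
w2 orange [349.  258.1 278. ] [475.5 -52.7  70.7  12.6  89.9]
w2 dark [250.7 220.2 652.5] [534.   55.8  89.3  21.   -4.2]
w2 dark [351.4 233.7 560.5] [505.7 -62.6  49.1  20.7  14.3]
bore? w2 314.1486511230469 189.28378295898438 6.281338214874268 [[ 0.55672701 -0.01642948  0.054     ]]
w1 pale [199.8 138.8 340. ] [620.   30.3  24.7  20.8  90. ]
w1 pale [199.3 163.4 459. ] [588.2  32.9  38.2  25.7  -0. ]
w1 orange [240.9 103.2 244.5] [657.  -22.   46.2   9.2  90. ]
w1 orange [322.  110.3 291.5] [ 649.7 -104.5   23.9   16.1    0.7]
w1 orange [210.5 200.1 662. ] [549.1  26.1  39.1  26.9   7.1]
w1 orange [323.7 240.6 194.5] [ 497.1 -107.6   25.7   13.7    0. ]
w1 orange [225.5 241.9 584.5] [494.3  14.4  34.8  33.  -68. ]
w1 orange [200.1 252.1 319. ] [483.5  46.7  29.   27.8  -0. ]
w1 orange [284.  258.2 235.5] [474.5 -53.6  64.4  11.2  90. ]
w1 dark [ 317.3  166.2 2203. ] [ 587.2 -103.   153.6   30.8    7.4]
w1 dark [193.3 233.8 158. ] [509.2  49.9  37.6  11.1  -7.3]
w1 dark [286.9 233.6 565.5] [505.9 -62.9  48.8  20.7  14. ]
bore? w1 250.5 189.125 6.206195831298828 [[ 0.55658057 -0.01675179  0.054     ]]
```

Offcuts found (mm, heights agree between the two views):

| Offcut | Centre x, y | Yaw |
|---|---|---|
| a | 549, 26 | 7° |
| b | 494, 14 | 22° |
| d | 607, 33.5 | about 4° |
| e | 506, -63 | 14° |

The bore is at (556.7, -16.6). I start with b.

Emit:
{"name": "move_arm", "arguments": {
  "slide": [
    [-0.57,-0.42,1],
    [-0.57,-0.42,1],
    [-0.57,-0.42,1],
    [-0.57,-0.42,1]
  ],
  "roll": [0,0,0,0],
  "fingers": [0.48,0.48,0.48,0.48],
  "grip_force": 40
}}

```text
clock: 3.47
tcp_pos: [0.5319, 0.0153, 0.217]
orientation: [-3.141, 0.005, -0.0]
contact_force: [0.6, -0.4, 0.8]
finger_gap: 0.0445
grasp_force: 0.0
```

Emit:
{"name": "move_arm", "arguments": {
  "slide": [
    [-0.5,0,1],
    [-0.5,0,1],
    [-0.5,0,1],
    [-0.5,0,1],
    [-0.5,0,1],
    [-0.5,0,1]
  ],
  "roll": [-0.122,-0.122,-0.122,-0.122,-0.122,-0.122],
  "fingers": [0.48,0.48,0.48,0.48,0.48,0.48]
}}

```text
clock: 3.97
tcp_pos: [0.4973, 0.0143, 0.1413]
orientation: [3.14, -0.003, 0.379]
contact_force: [0.6, 0.4, 0.9]
finger_gap: 0.0438
grasp_force: 0.0
```

```bash
python3 - <<'E'
from seg import *
s=snap("n1");print(s["tcp_pos"],s["orientation"][2],s["finger_gap"])
C=cam("top"); im=r.grab_frame("top"); cv2.imwrite("pics/top1.png",im[:,:,::-1])
a,Cw=load("n1"); cv2.imwrite("pics/v3.png",np.hstack([cv2.resize(a[:,100:540],(550,500)), cv2.resize(im[150:300,250:325,::-1],(250,500))]))
go(.4945,.014,.087,22)
E
```

```text
[0.49726568 0.01433645 0.14127779] 0.37856228441977424 0.043779125588606436
slide [-0.031 -0.004  0.674] roll -0.0012
```

View pics/v3.png

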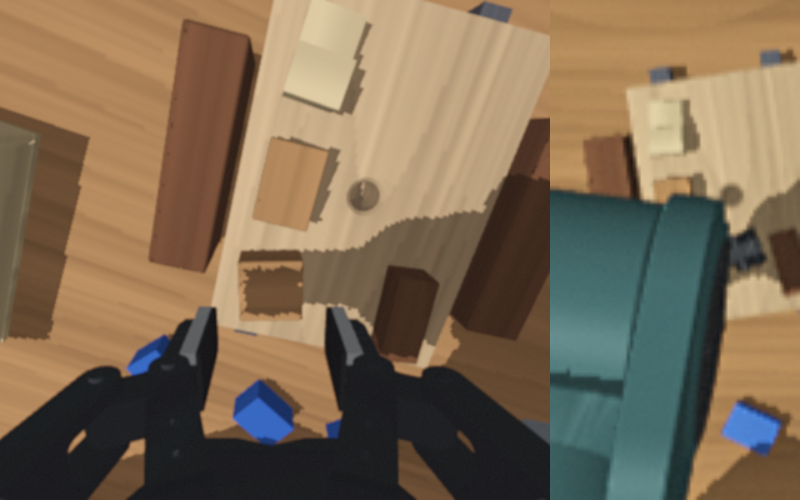

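The wrist view shows b square to the jaws, at about (270,285) in the crop and centred between the fingers at u≈316. Descending and gripping.

Emit:
{"name": "move_arm", "arguments": {
  "slide": [
    [-0.03,0,0.3],
    [-0.03,0,0.68],
    [-0.03,0,0.68],
    [-0.03,0,0.68],
    [-0.03,0,0.68],
    [-0.03,0,0.68],
    [-0.03,0,0.68],
    [-0.03,0,0.68],
    [-0.03,0,0.68]
  ],
  "roll": [0,0,0,0,0,0,0,0,0],
  "fingers": [0.48,0.48,0.48,1,1,1,1,1,1]
}}

```text
clock: 4.82
tcp_pos: [0.493, 0.0142, 0.0857]
orientation: [3.141, -0.001, 0.383]
contact_force: [-0.4, -0.2, 0.1]
finger_gap: 0.033
grasp_force: 42.9
```

Emit:
{"name": "move_arm", "arguments": {
  "slide": [
    [0,0,-0.4],
    [0,0,-0.9],
    [0,0,-0.9],
    [0,0,-0.9],
    [0,0,-0.9]
  ],
  "roll": [0,0,0.122,0.122,0.122],
  "fingers": [1,1,1,1,1]
}}

```text
clock: 5.23
tcp_pos: [0.493, 0.0142, 0.158]
orientation: [3.141, -0.002, 0.002]
contact_force: [1.6, -0.4, 0.5]
finger_gap: 0.0329
grasp_force: 43.0
```

Emit:
{"name": "move_arm", "arguments": {
  "slide": [
    [-0.22,-0.5,0],
    [-0.22,-1,0],
    [-0.22,-1,0]
  ],
  "roll": [0,0,0],
  "fingers": [1,1,1]
}}

```text
clock: 5.48
tcp_pos: [0.4734, 0.0929, 0.1574]
orientation: [-3.136, -0.0, 0.025]
contact_force: [0.1, -0.4, -0.9]
finger_gap: 0.0331
grasp_force: 43.0
```

Emit:
{"name": "move_arm", "arguments": {
  "slide": [
    [-0.22,-0.5,0],
    [-0.22,-1,0],
    [-0.22,-1,0]
  ],
  "roll": [0,0,0],
  "fingers": [1,1,1]
}}

```text
clock: 5.73
tcp_pos: [0.4585, 0.1192, 0.1577]
orientation: [-3.109, 0.0, 0.065]
contact_force: [-0.8, -0.3, 0.2]
finger_gap: 0.0333
grasp_force: 43.0
```

Emit:
{"name": "move_arm", "arguments": {
  "slide": [
    [-0.22,-0.5,0],
    [-0.22,-1,0],
    [-0.22,-1,0],
    [-0.22,-1,0.5],
    [-0.22,-1,0.8],
    [-0.22,-1,0.8],
    [-0.22,-1,0.8],
    [-0.22,-1,0.8],
    [-0.22,-1,0.4],
    [-0.22,-1,0]
  ],
  "roll": [0,0,0,0,0,0,0,0,0,0],
  "fingers": [1,1,1,1,1,0.3,0.3,0.3,0.3,0.3]
}}

```text
clock: 6.57
tcp_pos: [0.4417, 0.1435, 0.1451]
orientation: [-3.085, 0.003, 0.107]
contact_force: [0.7, -0.3, 0.2]
finger_gap: 0.0598
grasp_force: 0.0
```

```bash
python3 - <<'E'
from seg import *
s=snap("n2");print(s["tcp_pos"],s["orientation"][2],s["finger_gap"])
im=r.grab_frame("top"); cv2.imwrite("pics/top2.png",im[:,:,::-1])
a,Cw=load("n2"); cv2.imwrite("pics/v4.png",np.hstack([cv2.resize(a[:,100:540],(440,400)), cv2.resize(im[150:310,140:340,::-1],(360,400))]))
go(.549,.026,.158,0)
E
```

```text
[0.44166942 0.14351436 0.14506616] 0.10688933038300119 0.059821235923976854
slide [ 1.145  1.594 -0.203] roll 0.034
```

View pics/v4.png

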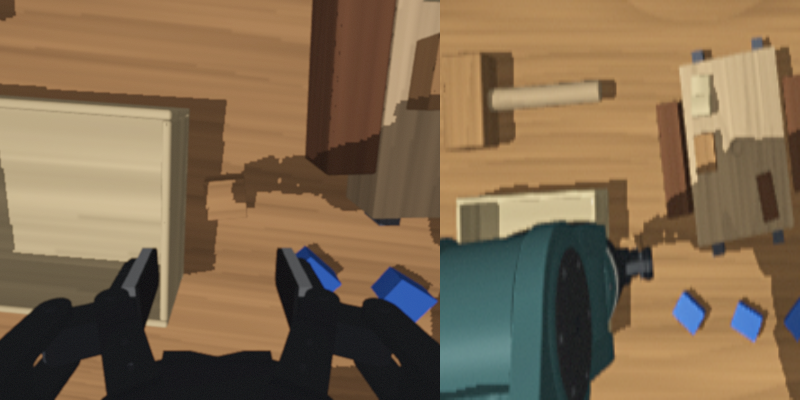

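The arm fell short: the TCP stopped at y=0.14 and tilted, so a joint limit was hit and b was let go early. I need the joint state and where b landed.

```bash
python3 - <<'E'
from seg import *
s=r.sense();print(np.round(s["joint_pos"],3),np.round(s["joint_vel"],3),s["tcp_pos"],s["contact_force"])
im=r.grab_frame("side"); cv2.imwrite("pics/side1.png",cv2.resize(im[180:400,260:560,::-1],None,fx=2.6,fy=2.6,interpolation=2))
E
```

```text
[ 0.106  0.221 -0.415  0.929  0.057  3.141] [ 0.004  0.029 -0.068 -0.083  0.001 -0.002] [0.44430953 0.14372009 0.14860784] [ 0.71427959 -0.25846102 -0.22120763]
```

View pics/side1.png

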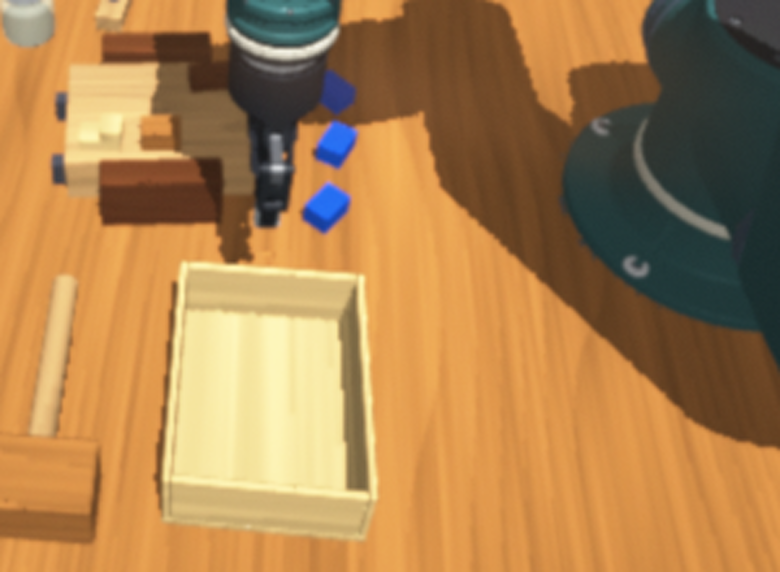

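Joint 6 is at its limit: q6 = q1 − yaw + π, so yaw has to stay above q1. I'll work near yaw 180° from now on, which is the same grasp. First I rise, turn and look for b.

Emit:
{"name": "move_arm", "arguments": {
  "slide": [
    [0,0,-0.3],
    [0,0,-0.6],
    [0,0,-1],
    [0,0,-1],
    [0,0,-1],
    [0,0,-1],
    [0,0,-1],
    [0,0,-1],
    [0,0,-1],
    [0,0,-1]
  ],
  "roll": [-0.03,-0.07,-0.11,-0.15,-0.19,-0.23,-0.27,-0.31,-0.33,-0.33],
  "fingers": [0,0,0,0,0,0,0,0,0,0]
}}

```text
clock: 7.55
tcp_pos: [0.4426, 0.1392, 0.2245]
orientation: [-3.112, -0.049, 1.146]
contact_force: [0.8, 0.3, -0.0]
finger_gap: 0.0856
grasp_force: 0.0
```

```bash
python3 - <<'E'
from seg import *
s=r.sense();print(np.round(s["joint_pos"],3),s["tcp_pos"],s["orientation"])
go(.44,.14,.24,180)
E
```

```text
[ 0.096  0.169 -0.264  1.14   0.057  2.091] [0.4426248  0.13918246 0.22449249] [-3.11178072 -0.04873036  1.14639418]
slide [ 0.005 -0.04  -0.193] roll -0.6351
```

The commanded pose now carries about a 3.3° tilt. That's tolerable, because my `go()` works through the full rotation. Now to look for b.

```bash
python3 - <<'E'
from seg import *
s=snap("n3")
Rt=Ro.from_euler("xyz",s["orientation"]).as_matrix();print("axis",Rt[:,2])
S=cam("side");im=r.grab_frame("side");T=cam("top");tm=r.grab_frame("top")
a,Cw=load("n3")
cv2.imwrite("pics/v5.png",np.hstack([cv2.resize(a,(400,250)),cv2.resize(im[200:350,300:540,::-1],(400,250))]))
for n,C in(("wrist",Cw),("side",S),("top",T)): print(n,proj(C,[[.44,.14,.0],[.44,.14,.02],[.556,-.017,.054]]).round())
E
```

```text
axis [-0.00711401  0.05664398 -0.9983691 ]
wrist [[321. 185.]
 [320. 188.]
 [480. 285.]]
side [[360. 287.]
 [360. 282.]
 [321. 222.]]
top [[248. 251.]
 [246. 252.]
 [304. 209.]]
```

View pics/v5.png

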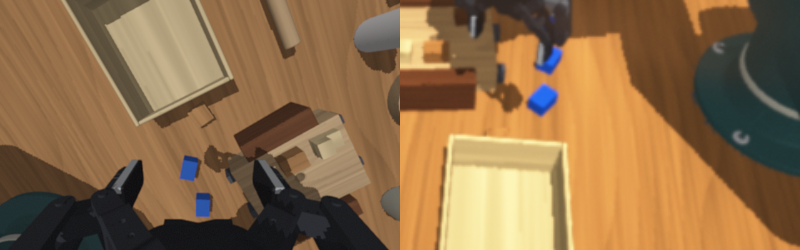

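b lies on the bench beside the bin at about wrist px (323,184), roughly where it was dropped. I measure it numerically to save views.

```bash
python3 - <<'E'
from seg import *
a,C=load("n3"); h=cv2.cvtColor(a,cv2.COLOR_BGR2HSV)
for v in range(160,206,2): print(v," ".join("%3d"%h[v,u,2] for u in range(292,352,2)))
E
```

```text
160 189 196 194 189 176 151 113  84  83  85  86  87  85  86  84  82  81  85  83  82  81  79  77  80  87  89  87  88  86  86
162 194 188 175 150 116  88  76  75  83  86  86  86  88  85  84  78  73  80  86  82  82  80  80  79  84  88  86  89 106 133
164 175 150 117  92  85  83  79  75  79  84  86  87  87  84  78  71  77  72  79  85  82  80  78  78  79  86 106 137 155 158
166 117  93  89  87  85  82  81  78  77  83  85  85  81  78  72  75  81  97  78  83  84  79  77  86 110 139 154 159 159 157
168  87  88  90  89  88  86  82  79  76  79  82  79  74  78  87 101 124 149 116  76  82  98 110 133 144 151 158 159 159 158
170  88  89  90  89  88  86  83  82  79  75  73  76  90 117 142 148 143 150 149  99  98 147 146 143 143 146 155 158 159 159
172  90  88  89  91  89  86  85  82  74  74 107 126 148 156 155 152 146 143 151 136  90 136 147 144 142 146 156 158 159 158
174  89  89  87  89  91  88  84  75 105 142 163 165 164 159 154 154 151 146 144 152 126  84 131 147 142 145 155 158 157 160
176  91  89  86  89  91  85  73  97 159 167 166 167 166 161 156 154 152 149 143 145 149 106  99 145 143 142 
[... 1051 characters left out ...]
 159 154 150 156 163 163 163 163 164 163 149 113  84  85 128 147 150 147 142 146
196 153 158 158 154 156 161 160 161 162 160 159 158 153 151 159 162 163 163 163 142 100  80  88 116 148 149 152 147 142 145
198 152 156 160 156 154 160 161 161 162 160 156 158 156 152 152 161 165 160 126  92 104 118 141 149 149 148 151 149 144 141
200 153 153 157 158 153 157 161 161 162 162 161 159 158 155 150 153 147 105  83  86 131 155 153 151 147 146 150 150 146 142
202 154 152 157 158 155 155 159 160 159 162 163 157 156 158 149 118  82  84 104 133 154 157 155 152 148 146 149 150 148 143
204 156 152 154 158 157 154 158 161 160 160 163 163 159 153 145 106 104 131 149 154 157 157 157 152 151 147 147 150 150 145
```

```bash
python3 - <<'E'
from seg import *
a,C=load("n3")
q=[(327,167),(341,189),(324,200.5),(307,178)]
for z in (.022,.034):
    p=plane(C,q,z)[:,:2]*1000; print(z,p.round(1).tolist(),"c",p.mean(0).round(1),[np.linalg.norm(p[i]-p[i-1]).round(1) for i in range(4)],np.degrees(np.arctan2(*(p[1]-p[0])[::-1])).round(1))
print("cam",C[2])
for n in("side","top"):
    D=cam(n); im=r.grab_frame(n)
    u,v=proj(D,[[.445,.140,.022]])[0].astype(int); print(n,u,v)
    h=cv2.cvtColor(im,cv2.COLOR_RGB2HSV)
    for y in range(v-16,v+14,2): print(y," ".join("%3d"%h[y,x,2] for x in range(u-22,u+22,2)))
E
```

```text
0.022 [[456.4, 159.0], [460.6, 130.6], [438.3, 126.2], [431.7, 156.8]] c [446.8 143.2] [np.float64(24.8), np.float64(28.7), np.float64(22.7), np.float64(31.3)] -81.5
0.034 [[457.1, 160.6], [461.2, 133.3], [439.7, 129.1], [433.3, 158.5]] c [447.8 145.4] [np.float64(23.9), np.float64(27.6), np.float64(21.9), np.float64(30.2)] -81.5
cam [0.47479747 0.20312875 0.34578739]
side 358 281
265 131 129 135 141 165 230 232 228 219 219 222 228 221 128 102 117 204 191 226 229 198 132
267 228 225 228 229 230 233 232 228 219 220 223 229 227 195 167 184 233 232 228 229 227 219
269 229 227 231 231 232 233 232 224 219 219 223 230 227 213 220 232 236 233 228 229 228 227
271 229 227 231 231 232 233 231 220 219 219 225 230 227 213 223 233 236 233 228 229 228 226
273 226 227 232 231 232 233 231 219 221 221 226 231 227 212 225 233 236 232 229 229 228 226
275 224 227 233 231 232 233 230 216 222 220 227 231 226 212 226 233 236 231 228 230 229 226
277 222 228 233 231 232 233 229 214 215 207 227 234 234 234 227 232 235 233 231 230 229 226
279 220 229 232 231 233 233 227 197 211 214 227 235 234 227 227 233 236 
[... 1355 characters left out ...]
 186 184 186 187 189 195  81 103 109 184 182 183 181 182
250  29  32  30  24  49  34  40 106 196 193 196 197 200 204 107 104 113 188 184 184 185 183
252  82  28  25  33  52  29  79  95 207 201 200 199 200 202 110  94 103 175 174 173 175 174
254 123  68  26  28  35  50 100  93 187 200 196 193 190 187 165 108 143 177 174 175 176 174
256  58 112  46  32  32 112 110 106 113 192 192 198 191 192 209 184 187 185 185 185 185 185
258  62  72  92  27  24 102 109 110 115 200 121 192 191 189 192 192 191 191 191 191 191 191
260  53  55 115  37  30  49 113 110 109 106 105 192 189 189 188 188 187 189 188 187 188 187
262  57  54  88  86  27  30 111 107 108 107 104 186 183 182 182 184 184 182 184 181 180 182
```

```bash
python3 - <<'E'
from seg import *
a,C=load("n3")
print("rim corners",plane(C,[(221,200),(371,126)],.075).round(3).tolist())
T=cam("top"); print("bin rim top cam",plane(T,[(150,227),(150,291),(229,289),(235,224)],.075).round(3).tolist(), "b top cam",plane(T,[(245.5,251)],.022).round(3))
go(.4415,.137,.11,98.5)
E
```

```text
rim corners [[0.356, 0.178, 0.075], [0.509, 0.183, 0.075]]
bin rim top cam [[0.509, 0.377, 0.075], [0.346, 0.375, 0.075], [0.351, 0.172, 0.075], [0.517, 0.158, 0.075]] b top cam [[0.443 0.142 0.022]]
slide [-0.1    0.044  1.428] roll -0.1839
```

Emit:
{"name": "move_arm", "arguments": {
  "slide": [
    [-0.05,0.02,0.4],
    [-0.1,0.04,0.8],
    [-0.1,0.04,1],
    [-0.1,0.04,1],
    [-0.1,0.04,1],
    [-0.1,0.04,1],
    [-0.1,0.04,1],
    [-0.1,0.04,1]
  ],
  "roll": [-0.184,-0.184,-0.184,-0.184,-0.184,-0.184,-0.184,-0.184],
  "fingers": [0.4,0.4,0.4,0.4,0.4,0.4,0.4,0.4]
}}

```text
clock: 8.47
tcp_pos: [0.4416, 0.1352, 0.1444]
orientation: [3.14, -0.057, 1.719]
contact_force: [-0.7, 0.9, 0.0]
finger_gap: 0.0512
grasp_force: 0.0
```

```bash
python3 - <<'E'
from seg import *
go(.4415,.137,.07,98.5); go(.4415,.137,.032,98.5)
E
```

```text
slide [-0.031  0.001  0.929] roll -0.0001
slide [-0.058  0.     1.404] roll -0.0001
```

Emit:
{"name": "move_arm", "arguments": {
  "slide": [
    [-0.03,0,0.4],
    [-0.03,0,0.7],
    [-0.03,0,0.9],
    [-0.03,0,0.9]
  ],
  "roll": [0,0,0,0],
  "fingers": [0.4,0.4,0.4,0.4]
}}

```text
clock: 8.8
tcp_pos: [0.4397, 0.1368, 0.0699]
orientation: [-3.139, -0.057, 1.72]
contact_force: [-0.3, -0.9, -0.3]
finger_gap: 0.0514
grasp_force: 0.0
```

Emit:
{"name": "move_arm", "arguments": {
  "slide": [
    [-0.03,0,0.3],
    [-0.03,0,0.5],
    [-0.03,0,0.5],
    [-0.03,0,0.5],
    [-0.03,0,0.5],
    [-0.03,0,0.5],
    [-0.03,0,0.5],
    [-0.03,0,0.5]
  ],
  "roll": [0,0,0,0,0,0,0,0],
  "fingers": [0.4,0.4,0.4,1,1,1,1,1]
}}

```text
clock: 9.47
tcp_pos: [0.4421, 0.1369, 0.0334]
orientation: [3.138, -0.057, 1.722]
contact_force: [-2.3, -0.3, 10.7]
finger_gap: 0.0331
grasp_force: 41.0
```

Emit:
{"name": "move_arm", "arguments": {
  "slide": [
    [0,0,-0.4],
    [0,0,-0.8],
    [0,0,-1],
    [0,0,-1]
  ],
  "roll": [0,0,0,0],
  "fingers": [1,1,1,1]
}}

```text
clock: 9.8
tcp_pos: [0.4438, 0.1323, 0.1159]
orientation: [3.134, -0.057, 1.722]
contact_force: [0.5, -0.1, -0.4]
finger_gap: 0.0327
grasp_force: 40.2
```

Emit:
{"name": "move_arm", "arguments": {
  "slide": [
    [0,0,-0.4],
    [0,0,-0.5],
    [0.5,0,-0.5],
    [0.9,0,-0.5],
    [0.9,0,-0.5]
  ],
  "roll": [0,0,0,0,0],
  "fingers": [1,1,1,1,1]
}}

```text
clock: 10.22
tcp_pos: [0.4308, 0.2046, 0.1564]
orientation: [3.139, -0.059, 1.724]
contact_force: [-0.6, -0.3, -0.1]
finger_gap: 0.033
grasp_force: 40.2
```

Emit:
{"name": "move_arm", "arguments": {
  "slide": [
    [0.5,0,0],
    [0.9,0,0],
    [0.9,0,0],
    [0.9,0,0],
    [0.9,0,0]
  ],
  "roll": [0,0,0,0,0],
  "fingers": [1,1,1,1,1]
}}

```text
clock: 10.63
tcp_pos: [0.4203, 0.2719, 0.1598]
orientation: [3.141, -0.057, 1.723]
contact_force: [-1.1, -0.4, -0.6]
finger_gap: 0.0329
grasp_force: 40.2
```

```bash
python3 - <<'E'
from seg import *
s=r.sense();print(s["tcp_pos"],s["orientation"],s["finger_gap"],s["joint_pos"].round(2));go(.432,.278,.105,98.5)
E
```

```text
[0.42030632 0.27185088 0.15983227] [ 3.14068255 -0.05686385  1.72256939] 0.03290231271230415 [ 0.38  0.26 -0.33  0.97  0.06  1.8 ]
slide [0.015 0.155 0.687] roll 0.0011
```

Emit:
{"name": "move_arm", "arguments": {
  "slide": [
    [0,0.15,0.3],
    [0,0.15,0.6],
    [0,0.15,0.68],
    [0,0.15,0.68],
    [0,0.15,0.68],
    [0,0.15,0.68],
    [0,0.15,0.3],
    [0,0.15,0],
    [0,0.15,-0.1],
    [0,0.15,-0.1]
  ],
  "roll": [0,0,0,0,0,0,0,0,0,0],
  "fingers": [1,1,1,0.3,0.3,0.3,0.3,0.3,0.3,0.3]
}}

```text
clock: 11.47
tcp_pos: [0.4337, 0.2738, 0.171]
orientation: [3.135, -0.058, 1.722]
contact_force: [-0.1, -0.3, 0.3]
finger_gap: 0.0596
grasp_force: 0.0
```

```bash
cat >> seg.py <<'E'
def topchk(tag="t"):
    "offcut blobs on the blank and change of the bar against the first top picture"
    T=cam("top"); a=cv2.imread("pics/top0.png"); im=r.grab_frame("top")[:,:,::-1].copy(); cv2.imwrite(f"pics/{tag}.png",im)
    d=cv2.absdiff(a,im).max(2); m=cv2.morphologyEx((d>45).astype(np.uint8),cv2.MORPH_OPEN,np.ones((2,2),np.uint8))
    n,_,st,ce=cv2.connectedComponentsWithStats(m)
    for i in range(1,n):
        if st[i,4]>12: print("chg",st[i],plane(T,ce[i],.03)[0].round(3))
E
python3 - <<'E'
from seg import *
s=snap("n4");print(s["tcp_pos"],s["orientation"]);topchk("t1")
go(.506,-.063,.16,104)
E
```

```text
[0.43366178 0.27381652 0.17099061] [ 3.13539725 -0.05832899  1.72224968]
chg [ 245  202  118   98 5264] [ 0.441 -0.006  0.03 ]
chg [227 218  15   6  64] [0.525 0.17  0.03 ]
chg [205 227  16   3  40] [0.505 0.228 0.03 ]
chg [217 231  10   9  48] [0.488 0.202 0.03 ]
chg [    0   234   186   166 20710] [0.253 0.578 0.03 ]
chg [221 245   7  19  58] [0.43  0.194 0.03 ]
chg [189 250  18  15 221] [0.428 0.269 0.03 ]
chg [  364   260   252   116 13004] [ 0.27 -0.48  0.03]
chg [ 231  301  171   99 7132] [ 0.183 -0.023  0.03 ]
chg [553 358  59  20 903] [ 0.147 -0.731  0.03 ]
chg [263 380   8   9  41] [0.097 0.084 0.03 ]
chg [330 381   8   8  37] [ 0.097 -0.095  0.03 ]
chg [552 390  32  10 158] [ 0.07  -0.689  0.03 ]
chg [280 394  37   6 100] [ 0.064 -0.002  0.03 ]
slide [-4.295  0.275 -0.142] roll -0.0296
```

Emit:
{"name": "move_arm", "arguments": {
  "slide": [
    [-0.4,0,0],
    [-0.86,0.06,-0.03],
    [-0.86,0.06,-0.03]
  ],
  "roll": [-0.03,-0.03,-0.03],
  "fingers": [0.27,0.27,0.27]
}}

```text
clock: 11.82
tcp_pos: [0.4481, 0.2022, 0.1655]
orientation: [3.136, -0.056, 1.814]
contact_force: [-0.8, 1.0, -0.3]
finger_gap: 0.0627
grasp_force: 0.0
```

Emit:
{"name": "move_arm", "arguments": {
  "slide": [
    [-0.5,0.05,-0.03],
    [-0.86,0.06,-0.03],
    [-0.86,0.06,-0.03]
  ],
  "roll": [0,0,0],
  "fingers": [0.27,0.27,0.27]
}}

```text
clock: 12.07
tcp_pos: [0.4697, 0.1372, 0.164]
orientation: [3.136, -0.056, 1.813]
contact_force: [1.0, 0.2, -0.7]
finger_gap: 0.0623
grasp_force: 0.0
```

Emit:
{"name": "move_arm", "arguments": {
  "slide": [
    [-0.5,0.05,-0.03],
    [-0.86,0.06,-0.03],
    [-0.86,0.06,-0.03]
  ],
  "roll": [0,0,0],
  "fingers": [0.27,0.27,0.27]
}}

```text
clock: 12.32
tcp_pos: [0.4912, 0.0719, 0.1625]
orientation: [3.136, -0.056, 1.813]
contact_force: [-1.4, 0.8, -1.1]
finger_gap: 0.0626
grasp_force: 0.0
```

Emit:
{"name": "move_arm", "arguments": {
  "slide": [
    [-0.5,0.05,-0.03],
    [-0.86,0.06,-0.03],
    [-0.86,0.06,-0.03],
    [-0.86,0.06,-0.03],
    [-0.86,0.06,-0.03]
  ],
  "roll": [0,0,0,0,0],
  "fingers": [0.27,0.27,0.27,0.27,0.27]
}}

```text
clock: 12.73
tcp_pos: [0.5111, 0.0102, 0.1616]
orientation: [3.136, -0.058, 1.816]
contact_force: [0.2, -0.0, 0.1]
finger_gap: 0.0623
grasp_force: 0.0
```

```bash
python3 - <<'E'
from seg import *
s=snap("n5");a,C=load("n5");print(s["tcp_pos"],s["orientation"],s["finger_gap"])
for c in comps(a,(6,100,40),(14,190,135),(0,0,640,300),250): 
    M=cv2.moments(c);print("dark",round(M["m10"]/M["m00"]),round(M["m01"]/M["m00"]),M["m00"],rect(C,c,.076))
print("e expected px",proj(C,[[.506,-.063,.076],[.549,.026,.078]]).round())
go(.506,-.063,.105,104);go(.506,-.063,.09,104)
E
```

```text
[0.51106241 0.01018635 0.16156909] [ 3.13605351 -0.05770945  1.8162447 ] 0.06227540201153902
dark 306 15 3162.5 [466.9 135.   99.8  23.8  14.1]
dark 492 38 442.5 [586.9 156.3  17.7  16.1  75.4]
dark 380 147 7370.5 [540.1  74.2 113.7  30.8   8.6]
dark 55 180 24118.5 [ 3.376e+02 -1.000e-01  2.092e+02  9.470e+01  8.970e+01]
dark 596 164 1676.5 [684.9  96.9  41.6  37.1  -5. ]
dark 133 253 694.0 [384.  -43.4  39.1  20.3  76.2]
dark 286 291 966.5 [500.4 -47.5  49.4  13.7  13.9]
e expected px [[287. 310.]
 [374. 218.]]
slide [-0.914 -0.289  0.656] roll 0.0006
slide [-0.925 -0.29   0.843] roll 0.0006
```

Emit:
{"name": "move_arm", "arguments": {
  "slide": [
    [-0.5,-0.15,0],
    [-0.92,-0.29,0],
    [-0.92,-0.29,0.3],
    [-0.92,-0.29,0.5],
    [-0.92,-0.29,0.5],
    [-0.92,-0.29,0.5]
  ],
  "roll": [0,0,0,0,0,0],
  "fingers": [0.27,0.27,0.27,0.27,0.27,0.27]
}}

```text
clock: 13.28
tcp_pos: [0.5062, -0.0642, 0.1178]
orientation: [3.136, -0.058, 1.818]
contact_force: [0.8, 0.6, -0.4]
finger_gap: 0.062
grasp_force: 0.0
```

Emit:
{"name": "move_arm", "arguments": {
  "slide": [
    [0,0,0.35],
    [0,0,0.35],
    [0,0,0.35],
    [0,0,0.35],
    [0,0,0.35],
    [0,0,0.35],
    [0,0,0.35]
  ],
  "roll": [0,0,0,0,0,0,0],
  "fingers": [0.27,0.27,1,1,1,1,1]
}}

```text
clock: 13.87
tcp_pos: [0.5071, -0.0637, 0.091]
orientation: [3.133, -0.056, 1.817]
contact_force: [0.4, 1.3, 8.4]
finger_gap: 0.0486
grasp_force: 42.2
```

Emit:
{"name": "move_arm", "arguments": {
  "slide": [
    [0,0,-0.4],
    [0,0,-0.9],
    [0,0,-0.9],
    [0,0,-0.9]
  ],
  "roll": [0,0,0,0],
  "fingers": [1,1,1,1]
}}

```text
clock: 14.2
tcp_pos: [0.5082, -0.0682, 0.164]
orientation: [3.131, -0.055, 1.817]
contact_force: [-0.4, -0.4, -0.6]
finger_gap: 0.0483
grasp_force: 41.9
```

```bash
python3 - <<'E'
from seg import *
s=r.sense();print(s["tcp_pos"],s["finger_gap"],s["grasp_force"]);go(.432,.26,.16,104)
E
```

```text
[ 0.50822873 -0.06820282  0.16404512] 0.04826229612370888 41.881393790245056
slide [4.202 0.071 0.281] roll 0.0005
```

Emit:
{"name": "move_arm", "arguments": {
  "slide": [
    [0.4,0,0],
    [0.85,0.01,0],
    [0.85,0.01,0.05]
  ],
  "roll": [0,0,0],
  "fingers": [1,1,1]
}}

```text
clock: 14.45
tcp_pos: [0.4895, 0.0024, 0.1618]
orientation: [3.135, -0.059, 1.819]
contact_force: [0.3, 0.0, 0.3]
finger_gap: 0.0483
grasp_force: 41.9
```

Emit:
{"name": "move_arm", "arguments": {
  "slide": [
    [0.5,0,0],
    [0.85,0.01,0.05],
    [0.85,0.01,0.05]
  ],
  "roll": [0,0,0],
  "fingers": [1,1,1]
}}

```text
clock: 14.7
tcp_pos: [0.4735, 0.0682, 0.1608]
orientation: [3.137, -0.058, 1.819]
contact_force: [-0.2, -0.5, -0.2]
finger_gap: 0.0484
grasp_force: 41.9
```

Emit:
{"name": "move_arm", "arguments": {
  "slide": [
    [0.5,0,0],
    [0.85,0.01,0.05],
    [0.85,0.01,0.05]
  ],
  "roll": [0,0,0],
  "fingers": [1,1,1]
}}

```text
clock: 14.95
tcp_pos: [0.4581, 0.1341, 0.1608]
orientation: [3.136, -0.058, 1.819]
contact_force: [0.2, -0.7, -0.7]
finger_gap: 0.0488
grasp_force: 41.9
```

Emit:
{"name": "move_arm", "arguments": {
  "slide": [
    [0.5,0,0],
    [0.85,0.01,0.05],
    [0.85,0.01,0.05]
  ],
  "roll": [0,0,0],
  "fingers": [1,1,1]
}}

```text
clock: 15.2
tcp_pos: [0.4428, 0.2, 0.1607]
orientation: [3.136, -0.058, 1.819]
contact_force: [-0.0, -0.5, -0.3]
finger_gap: 0.0483
grasp_force: 41.9
```

Emit:
{"name": "move_arm", "arguments": {
  "slide": [
    [0.5,0,0],
    [0.8,0.01,0.05],
    [0.8,0.01,0.4],
    [0.8,0.01,0.65],
    [0.8,0.01,0.65],
    [0.8,0.01,0.65],
    [0.8,0.01,0.65],
    [0.8,0.01,0.3],
    [0.8,0.01,0],
    [0.8,0.01,0]
  ],
  "roll": [0,0,0,0,0,0,0,0,0,0],
  "fingers": [1,1,1,1,0.15,0.15,0.15,0.15,0.15,0.15]
}}

```text
clock: 16.03
tcp_pos: [0.4315, 0.2596, 0.17]
orientation: [3.128, -0.058, 1.816]
contact_force: [0.8, 0.1, 0.2]
finger_gap: 0.0724
grasp_force: 0.0
```

```bash
python3 - <<'E'
from seg import *
s=snap("n6");print(s["tcp_pos"],s["finger_gap"],s["grasp_force"]);topchk("t2");go(.549,.026,.18,187.4)
E
```

```text
[0.43153322 0.25963104 0.17001833] 0.07238841477647645 0.0
chg [  229   203   175   197 12902] [ 0.293 -0.02   0.03 ]
chg [229 219  16   5  47] [0.523 0.162 0.03 ]
chg [207 227  18   3  46] [0.505 0.221 0.03 ]
chg [222 231   5   9  28] [0.488 0.197 0.03 ]
chg [    5   234   188   166 20817] [0.251 0.557 0.03 ]
chg [212 245  16  25 302] [0.428 0.208 0.03 ]
chg [ 87 249   6   4  15] [0.445 0.561 0.03 ]
chg [188 250  19  14 209] [0.429 0.27  0.03 ]
chg [  367   260   249   116 12933] [ 0.27  -0.482  0.03 ]
chg [553 358  59  20 912] [ 0.147 -0.731  0.03 ]
chg [263 380   8   9  42] [0.097 0.084 0.03 ]
chg [330 381   8   8  37] [ 0.097 -0.095  0.03 ]
chg [552 390  33  10 160] [ 0.07 -0.69  0.03]
chg [279 394  38   6 101] [ 0.064 -0.001  0.03 ]
slide [-3.176  0.734 -0.342] roll -0.463
```

Emit:
{"name": "move_arm", "arguments": {
  "slide": [
    [-0.1,0,-0.1],
    [-0.2,0,-0.1],
    [-0.3,0.1,-0.1],
    [-0.4,0.1,-0.1],
    [-0.5,0.1,-0.1],
    [-0.6,0.2,-0.1],
    [-0.7,0.2,-0.1],
    [-0.8,0.2,-0.1],
    [-1,0.23,-0.1],
    [-1,0.23,-0.1]
  ],
  "roll": [-0.04,-0.08,-0.12,-0.16,-0.2,-0.24,-0.28,-0.32,-0.36,-0.39],
  "fingers": [0.5,0.5,0.5,0.5,0.5,0.5,0.5,0.5,0.5,0.5]
}}

```text
clock: 16.97
tcp_pos: [0.4671, 0.1842, 0.1679]
orientation: [3.086, -0.013, 3.047]
contact_force: [-0.3, 0.1, -0.2]
finger_gap: 0.0429
grasp_force: 0.0
```

```bash
python3 - <<'E'
from seg import *
go(.549,.026,.16,187.4)
E
```

```text
slide [-1.207 -1.874 -0.02 ] roll -0.0712
```

Emit:
{"name": "move_arm", "arguments": {
  "slide": [
    [-0.3,-0.5,0],
    [-0.65,-1,0],
    [-0.65,-1,0],
    [-0.65,-1,0],
    [-0.65,-1,0]
  ],
  "roll": [-0.035,-0.071,-0.071,-0.071,-0.071],
  "fingers": [0.5,0.5,0.5,0.5,0.5]
}}

```text
clock: 17.38
tcp_pos: [0.5103, 0.1005, 0.1628]
orientation: [3.084, -0.001, -3.021]
contact_force: [0.2, 0.6, -0.6]
finger_gap: 0.0426
grasp_force: 0.0
```

Emit:
{"name": "move_arm", "arguments": {
  "slide": [
    [-0.2,-0.5,0],
    [-0.35,-0.98,0],
    [-0.35,-0.98,0],
    [-0.35,-0.98,0],
    [-0.35,-0.98,0]
  ],
  "roll": [0,0,0,0,0],
  "fingers": [0.5,0.5,0.5,0.5,0.5]
}}

```text
clock: 17.8
tcp_pos: [0.547, 0.028, 0.1587]
orientation: [3.084, -0.001, -3.019]
contact_force: [-0.4, 0.8, 0.3]
finger_gap: 0.0428
grasp_force: 0.0
```

```bash
python3 - <<'E'
from seg import *
s=snap("n7");a,C=load("n7");print(s["tcp_pos"],s["orientation"],s["finger_gap"])
print("exp",proj(C,[[.549,.026,.078],[.596,.034,.08],[.618,.033,.067],[.5567,-.0166,.054]]).round())
for n,lo,hi,z in [("or",(12,105,60),(17,160,255),.078),("pale",(17,45,185),(27,80,255),.08)]:
  for c in comps(a,lo,hi,(150,0,500,330),400):
    M=cv2.moments(c);print(n,round(M["m10"]/M["m00"]),round(M["m01"]/M["m00"]),M["m00"],rect(C,c,z))
go(.549,.026,.098,187.4)
E
```

```text
[0.54703389 0.02798369 0.15870003] [ 3.08382177e+00 -1.12748552e-03 -3.01871497e+00] 0.042784183687318796
exp [[306. 223.]
 [310. 284.]
 [305. 298.]
 [250. 216.]]
or 374 104 49495.5 [512.   50.  239.6 206.4 -82. ]
or 306 218 2261.5 [545.7  25.   44.8  27.7   7.5]
or 488 308 426.0 [604.8 181.5  38.8  16.9  57.7]
or 331 312 2176.5 [605.5  42.   83.   64.9 -85.8]
pale 307 292 1221.5 [603.9  33.1  33.1  26.5   2.2]
slide [-0.023 -0.076  0.758] roll -0.0017
```

Emit:
{"name": "move_arm", "arguments": {
  "slide": [
    [-0.02,-0.07,0.3],
    [-0.02,-0.07,0.6],
    [-0.02,-0.07,0.76],
    [-0.02,-0.07,0.76],
    [-0.02,-0.07,0.76],
    [-0.02,-0.07,0.76],
    [-0.02,-0.07,0.76],
    [-0.02,-0.07,0.76],
    [-0.02,-0.07,0.76]
  ],
  "roll": [0,0,0,0,0,0,0,0,0],
  "fingers": [0.5,0.5,0.5,0.5,1,1,1,1,1]
}}

```text
clock: 18.6
tcp_pos: [0.55, 0.0253, 0.0987]
orientation: [3.085, 0.001, -3.019]
contact_force: [-0.2, 0.3, 5.2]
finger_gap: 0.0265
grasp_force: 39.9
```

Emit:
{"name": "move_arm", "arguments": {
  "slide": [
    [0,0,-0.4],
    [0,0,-0.8],
    [0,0,-0.8],
    [0,0,-0.8]
  ],
  "roll": [0,0,0,0],
  "fingers": [1,1,1,1]
}}

```text
clock: 18.93
tcp_pos: [0.551, 0.0214, 0.1634]
orientation: [3.085, 0.003, -3.019]
contact_force: [-0.4, 0.3, -0.7]
finger_gap: 0.0264
grasp_force: 39.5
```

```bash
python3 - <<'E'
from seg import *
s=r.sense();print(s["tcp_pos"],s["finger_gap"],s["grasp_force"]);go(.44,.28,.16,187.4)
E
```

```text
[0.55097779 0.02140162 0.16341884] 0.026440939080162405 39.517900028731674
slide [0.981 3.37  0.23 ] roll -0.002
```

Emit:
{"name": "move_arm", "arguments": {
  "slide": [
    [0.12,0.42,0],
    [0.24,0.85,0],
    [0.24,0.85,0]
  ],
  "roll": [0,0,0],
  "fingers": [1,1,1]
}}

```text
clock: 19.18
tcp_pos: [0.5199, 0.0903, 0.1652]
orientation: [3.083, -0.002, -3.016]
contact_force: [0.7, -0.0, 0.0]
finger_gap: 0.0261
grasp_force: 39.6
```

Emit:
{"name": "move_arm", "arguments": {
  "slide": [
    [0.12,0.42,0],
    [0.24,0.85,0],
    [0.24,0.85,0]
  ],
  "roll": [0,0,0],
  "fingers": [1,1,1]
}}

```text
clock: 19.43
tcp_pos: [0.4925, 0.1554, 0.1691]
orientation: [3.083, -0.002, -3.016]
contact_force: [-0.0, -1.0, 0.1]
finger_gap: 0.0262
grasp_force: 39.7
```

Emit:
{"name": "move_arm", "arguments": {
  "slide": [
    [0.12,0.42,0],
    [0.24,0.85,0],
    [0.24,0.85,0]
  ],
  "roll": [0,0,0],
  "fingers": [1,1,1]
}}

```text
clock: 19.68
tcp_pos: [0.4653, 0.2204, 0.173]
orientation: [3.083, -0.002, -3.015]
contact_force: [-0.3, -0.5, 0.6]
finger_gap: 0.0262
grasp_force: 39.7
```

Emit:
{"name": "move_arm", "arguments": {
  "slide": [
    [0.12,0.42,0],
    [0.24,0.84,0],
    [0.24,0.84,0.4],
    [0.24,0.84,0.85],
    [0.24,0.84,0.85],
    [0.24,0.84,0.85],
    [0.24,0.84,0.85],
    [0.24,0.84,0.4],
    [0.24,0.84,0],
    [0.24,0.84,0]
  ],
  "roll": [0,0,0,0,0,0,0,0,0,0],
  "fingers": [1,1,1,1,0.4,0.4,0.4,0.4,0.4,0.4]
}}

```text
clock: 20.52
tcp_pos: [0.4433, 0.2813, 0.1845]
orientation: [3.082, 0.009, -3.019]
contact_force: [0.4, -0.0, 0.8]
finger_gap: 0.0512
grasp_force: 0.0
```

```bash
python3 - <<'E'
from seg import *
s=snap("n8");a,C=load("n8");print(s["tcp_pos"],s["orientation"],s["finger_gap"]);topchk("t3")
T=cam("top");tm=cv2.imread("pics/t3.png")
for c in comps(tm,(17,40,185),(28,85,255),(275,172,300,204),30): M=cv2.moments(c);print("pale",M["m10"]/M["m00"],M["m01"]/M["m00"],M["m00"],rect(T,c,.075))
tm=cv2.imread("pics/top0.png")
for c in comps(tm,(17,40,185),(28,85,255),(275,172,300,204),30): M=cv2.moments(c);print("pale0",M["m10"]/M["m00"],M["m01"]/M["m00"],M["m00"],rect(T,c,.075))
go(.605,.033,.17,184)
E
```

```text
[0.4433277  0.28130301 0.1844913 ] [ 3.08195412  0.0087629  -3.0194266 ] 0.05120367051228663
chg [  232   198   384   202 24695] [ 0.288 -0.255  0.03 ]
chg [    0   227   228   173 20622] [0.261 0.584 0.03 ]
chg [348 330  52  34 940] [ 0.197 -0.195  0.03 ]
chg [553 358  59  20 904] [ 0.147 -0.731  0.03 ]
chg [263 380   8   9  41] [0.097 0.084 0.03 ]
chg [330 381   8   8  36] [ 0.096 -0.095  0.03 ]
chg [552 390  32  10 154] [ 0.07  -0.689  0.03 ]
chg [279 394  38   6  99] [ 0.064 -0.002  0.03 ]
pale 286.2216905901116 185.92145135566187 418.0 [608.4  22.4  69.7  67.6   7.9]
pale0 287.46607191132733 188.30278453636117 616.5 [6.084e+02 2.430e+01 7.660e+01 6.160e+01 1.000e-01]
slide [-1.644 -3.326 -0.061] roll 0.0167
```

Emit:
{"name": "move_arm", "arguments": {
  "slide": [
    [-0.2,-0.42,0],
    [-0.41,-0.83,0],
    [-0.41,-0.83,0]
  ],
  "roll": [0,0,0],
  "fingers": [0.5,0.5,0.5]
}}

```text
clock: 20.87
tcp_pos: [0.4839, 0.2153, 0.1734]
orientation: [3.086, 0.001, -3.022]
contact_force: [-0.5, 0.3, -0.5]
finger_gap: 0.043
grasp_force: 0.0
```

Emit:
{"name": "move_arm", "arguments": {
  "slide": [
    [-0.2,-0.42,0],
    [-0.41,-0.83,0],
    [-0.41,-0.83,0]
  ],
  "roll": [0,0,0],
  "fingers": [0.5,0.5,0.5]
}}

```text
clock: 21.12
tcp_pos: [0.5248, 0.1531, 0.1693]
orientation: [3.086, 0.0, -3.023]
contact_force: [-0.8, 0.6, -0.5]
finger_gap: 0.0427
grasp_force: 0.0
```

Emit:
{"name": "move_arm", "arguments": {
  "slide": [
    [-0.2,-0.42,0],
    [-0.41,-0.83,0],
    [-0.41,-0.83,0]
  ],
  "roll": [0,0,0],
  "fingers": [0.5,0.5,0.5]
}}

```text
clock: 21.37
tcp_pos: [0.5655, 0.0912, 0.1654]
orientation: [3.086, 0.0, -3.022]
contact_force: [0.1, -1.0, -0.6]
finger_gap: 0.0429
grasp_force: 0.0
```

Emit:
{"name": "move_arm", "arguments": {
  "slide": [
    [-0.2,-0.42,0],
    [-0.41,-0.83,0],
    [-0.41,-0.83,0],
    [-0.41,-0.83,0],
    [-0.41,-0.83,0]
  ],
  "roll": [0.017,0.017,0.017,0.017,0.017],
  "fingers": [0.5,0.5,0.5,0.5,0.5]
}}

```text
clock: 21.78
tcp_pos: [0.603, 0.0337, 0.1619]
orientation: [3.084, -0.004, -3.073]
contact_force: [-0.2, 0.4, 0.7]
finger_gap: 0.0423
grasp_force: 0.0
```

```bash
python3 - <<'E'
from seg import *
s=snap("n9");a,C=load("n9");print(s["tcp_pos"],s["orientation"],s["finger_gap"])
print("exp",proj(C,[[.595,.033,.08],[.617,.033,.067],[.5567,-.0166,.054]]).round())
for c in comps(a,(17,40,175),(28,85,255),(250,100,360,330),200):
    M=cv2.moments(c);print(round(M["m10"]/M["m00"]),round(M["m01"]/M["m00"]),M["m00"],rect(C,c,.08),rect(C,c,.067))
go(.603,.033,.098,183)
E
```

```text
[0.602958   0.03373894 0.16192161] [ 3.08413151 -0.00408844 -3.07265022] 0.04233599711528584
exp [[309. 210.]
 [307. 232.]
 [243. 146.]]
275 147 3427.0 [558.5   8.8  70.6  35.9   3.2] [560.6   8.   75.2  38.3   3.2]
323 181 4210.5 [575.6  34.9 108.   36.5   7.9] [578.8  35.7 115.   38.9   7.9]
slide [-0.005 -0.061  0.799] roll 0.0056
```

Emit:
{"name": "move_arm", "arguments": {
  "slide": [
    [0,-0.03,0.3],
    [0,-0.06,0.6],
    [0,-0.06,0.82],
    [0,-0.06,0.82],
    [0,-0.06,0.82],
    [0,-0.06,0.82],
    [0,-0.06,0.82],
    [0,-0.06,0.82],
    [0,-0.06,0.82]
  ],
  "roll": [0,0,0,0,0,0,0,0,0],
  "fingers": [0.5,0.5,0.5,0.5,1,1,1,1,1]
}}

```text
clock: 22.58
tcp_pos: [0.6037, 0.0328, 0.0973]
orientation: [3.085, -0.002, -3.072]
contact_force: [-0.9, -0.2, 6.9]
finger_gap: 0.0246
grasp_force: 40.5
```

Emit:
{"name": "move_arm", "arguments": {
  "slide": [
    [0,0,-0.4],
    [0,0,-0.9],
    [0,0,-0.9],
    [0,0,-0.9]
  ],
  "roll": [0,0,0,0],
  "fingers": [1,1,1,1]
}}

```text
clock: 22.92
tcp_pos: [0.6049, 0.0285, 0.1705]
orientation: [3.085, 0.001, -3.072]
contact_force: [-0.3, 0.1, -1.5]
finger_gap: 0.0244
grasp_force: 39.8
```

```bash
python3 - <<'E'
from seg import *
s=r.sense();print(s["tcp_pos"],s["finger_gap"],s["grasp_force"]);go(.43,.29,.16,183)
E
```

```text
[0.60489767 0.02847783 0.170484  ] 0.024384805461975412 39.75167461903766
slide [1.954 3.4   0.321] roll 0.0054
```

Emit:
{"name": "move_arm", "arguments": {
  "slide": [
    [0.24,0.42,0],
    [0.49,0.85,0],
    [0.49,0.85,0]
  ],
  "roll": [0,0,0],
  "fingers": [1,1,1]
}}

```text
clock: 23.17
tcp_pos: [0.556, 0.0975, 0.1718]
orientation: [3.083, -0.006, -3.069]
contact_force: [1.0, 0.7, 0.5]
finger_gap: 0.0243
grasp_force: 39.8
```

Emit:
{"name": "move_arm", "arguments": {
  "slide": [
    [0.24,0.42,0],
    [0.49,0.85,0.05],
    [0.49,0.85,0.05]
  ],
  "roll": [0,0,0],
  "fingers": [1,1,1]
}}

```text
clock: 23.42
tcp_pos: [0.5119, 0.1627, 0.1714]
orientation: [3.083, -0.006, -3.069]
contact_force: [0.3, 0.3, 0.3]
finger_gap: 0.0247
grasp_force: 39.8
```

Emit:
{"name": "move_arm", "arguments": {
  "slide": [
    [0.24,0.42,0],
    [0.49,0.85,0.05],
    [0.49,0.85,0.05]
  ],
  "roll": [0,0,0],
  "fingers": [1,1,1]
}}

```text
clock: 23.67
tcp_pos: [0.4681, 0.2278, 0.1715]
orientation: [3.084, -0.006, -3.068]
contact_force: [1.2, 0.2, 0.5]
finger_gap: 0.0245
grasp_force: 39.8
```

Emit:
{"name": "move_arm", "arguments": {
  "slide": [
    [0.24,0.42,0],
    [0.49,0.85,0],
    [0.49,0.85,0.4],
    [0.49,0.85,0.85],
    [0.49,0.85,0.85],
    [0.49,0.85,0.85],
    [0.49,0.85,0.85],
    [0.49,0.85,0.4],
    [0.49,0.85,0],
    [0.49,0.85,-0.3]
  ],
  "roll": [0,0,0,0,0,0,0,0,0,0],
  "fingers": [1,1,1,1,0.4,0.4,0.4,0.4,0.4,0.4]
}}

```text
clock: 24.5
tcp_pos: [0.4295, 0.2875, 0.2046]
orientation: [3.083, 0.0, -3.073]
contact_force: [1.5, 0.3, -0.3]
finger_gap: 0.0514
grasp_force: 0.0
```

```bash
python3 - <<'E'
from seg import *
s=snap("n10");a,C=load("n10");print(s["tcp_pos"],s["orientation"],s["finger_gap"],s["joint_pos"].round(2))
t=r.grab_frame("top")[:,:,::-1];sd=r.grab_frame("side")[:,:,::-1]; cv2.imwrite("pics/t4.png",t)
cv2.imwrite("pics/v6.png",np.vstack([np.hstack([cv2.resize(a,(480,300)),cv2.resize(sd[160:400,240:496],(320,300))]),cv2.resize(t[140:310,140:600],(800,296))]))
go(.48,.05,.28,180)
E
```

```text
[0.42946309 0.28751027 0.20456836] [ 3.08323193e+00  1.33530570e-04 -3.07273759e+00] 0.051411289277195425 [ 0.4   0.25 -0.21  1.09  0.06  0.34]
slide [-0.42  -2.947 -1.131] roll 0.0219
```

View pics/v6.png

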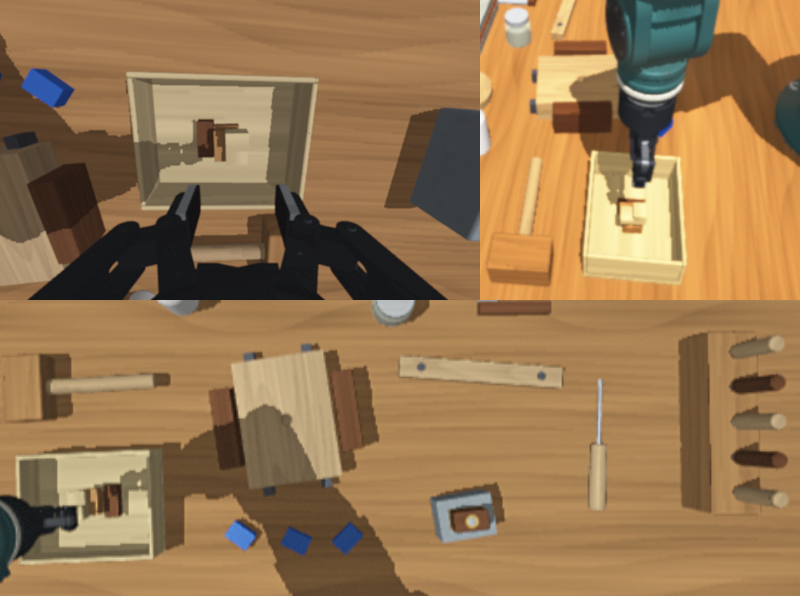

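All four offcuts are in the bin and the blank is clear. The bar (crop (400-562, 375)), the gauge on its stand (465,518) and the other things are where they started. Next I turn to yaw ~98° and re-measure the bore and the gauge with the wrist camera.

Emit:
{"name": "move_arm", "arguments": {
  "slide": [
    [0,-0.2,-0.3],
    [0,-0.4,-0.6],
    [0,-0.6,-0.7],
    [0,-0.8,-0.7],
    [0,-1,-0.7],
    [0,-1,-0.7],
    [0,-1,-0.7],
    [0,-1,-0.7],
    [0,-1,-0.7],
    [0,-1,-0.7]
  ],
  "roll": [0.04,0.08,0.12,0.16,0.2,0.24,0.28,0.32,0.36,0.39],
  "fingers": [0.3,0.3,0.3,0.3,0.3,0.3,0.3,0.3,0.3,0.3]
}}

```text
clock: 25.48
tcp_pos: [0.4344, 0.2046, 0.2516]
orientation: [3.126, -0.055, 1.979]
contact_force: [-1.0, -0.3, 1.0]
finger_gap: 0.06
grasp_force: 0.0
```

```bash
python3 - <<'E'
from seg import *
go(.55,-.005,.25,98.5)
im,C=load("g1")
# gauge in g1 (yaw 0): stock top
for n,lo,hi in [("stock",(5,90,30),(16,220,150)),("rod",(10,0,150),(40,90,255)),("stand",(90,15,60),(125,120,230))]:
  for c in comps(im,lo,hi,(310,120,460,300),60): M=cv2.moments(c);print(n,round(M["m10"]/M["m00"],1),round(M["m01"]/M["m00"],1),M["m00"],rect(C,c,.11),rect(C,c,.07))
E
```

```text
slide [-2.974  0.288 -0.14 ] roll 0.0827
stock 327.7 163.7 563.0 [ 416.  -290.1   32.8   29.3    7. ] [ 408.2 -291.2   37.1   33.1    7. ]
stock 385.6 210.3 19303.0 [ 3.591e+02 -3.553e+02  2.059e+02  1.632e+02 -1.000e-01] [ 3.438e+02 -3.649e+02  2.327e+02  1.845e+02 -1.000e-01]
stand 334.8 148.5 912.0 [ 424.3 -296.1   55.4   38.9    9.1] [ 417.5 -298.    62.7   43.9    9.1]
```

Emit:
{"name": "move_arm", "arguments": {
  "slide": [
    [-0.5,0.05,0],
    [-0.99,0.1,-0.05],
    [-0.99,0.1,-0.05]
  ],
  "roll": [0,0,0],
  "fingers": [0.3,0.3,0.3]
}}

```text
clock: 25.73
tcp_pos: [0.4763, 0.1313, 0.2512]
orientation: [3.125, -0.053, 1.983]
contact_force: [-0.1, 0.3, -0.4]
finger_gap: 0.0598
grasp_force: 0.0
```

Emit:
{"name": "move_arm", "arguments": {
  "slide": [
    [-0.5,0.05,0],
    [-0.99,0.1,-0.05],
    [-0.99,0.1,-0.05]
  ],
  "roll": [0,0,0],
  "fingers": [0.3,0.3,0.3]
}}

```text
clock: 25.98
tcp_pos: [0.5156, 0.0615, 0.2508]
orientation: [3.125, -0.053, 1.982]
contact_force: [0.4, -0.1, -0.9]
finger_gap: 0.06
grasp_force: 0.0
```

Emit:
{"name": "move_arm", "arguments": {
  "slide": [
    [-0.5,0.05,0],
    [-0.99,0.1,-0.05],
    [-0.99,0.1,-0.05],
    [-0.99,0.1,-0.05],
    [-0.99,0.1,-0.05],
    [-0.99,0.1,-0.05]
  ],
  "roll": [0.04,0.083,0.083,0.083,0.083,0.083],
  "fingers": [0.3,0.3,0.3,0.3,0.3,0.3]
}}

```text
clock: 26.48
tcp_pos: [0.5518, -0.0025, 0.251]
orientation: [3.14, -0.057, 1.727]
contact_force: [0.2, 0.3, 0.7]
finger_gap: 0.06
grasp_force: 0.0
```

```bash
python3 - <<'E'
from seg import *
s=snap("m1");a,C=load("m1");print(s["clock"],s["tcp_pos"],s["orientation"])
print("bore exp",proj(C,[[.5567,-.0166,.054]]))
h=cv2.cvtColor(a,cv2.COLOR_BGR2HSV)
u0,v0=proj(C,[[.5567,-.0166,.054]])[0].astype(int)
for lim in (110,125):
  m=((h[:,:,2]<lim)*255).astype(np.uint8);k=np.zeros_like(m);k[v0-22:v0+23,u0-22:u0+23]=255
  cs,_=cv2.findContours(m&k,cv2.RETR_EXTERNAL,cv2.CHAIN_APPROX_NONE)
  for c in cs:
    if cv2.contourArea(c)>40: M=cv2.moments(c);u=(M["m10"]/M["m00"],M["m01"]/M["m00"]);print(lim,np.round(u,1),M["m00"],plane(C,u,.054).round(4))
for n,lo,hi,z,bx in [("rail",(5,110,40),(14,200,140),.066,(100,0,560,300)),("blank",(14,55,120),(22,110,255),.054,(100,0,560,300))]:
  for c in comps(a,lo,hi,bx,2000,5): print(n,cv2.contourArea(c),cv2.boundingRect(c),rect(C,c,z))
go(.415,-.2,.25,98.5);go(.415,-.28,.25,98.5)
E
```

```text
26.4833 [ 0.5517799  -0.00251939  0.2509649 ] [ 3.14028907 -0.05744953  1.72681898]
bore exp [[319.29216814 204.60039461]]
125 [318.6 203.7] 139.0 [[ 0.5558 -0.0157  0.054 ]]
rail 3835.5 (163, 0, 153, 42) [457.6 146.5 136.4  33.5   8.9]
rail 4277.0 (259, 100, 123, 38) [542.9  72.7 119.8  35.    8.9]
rail 9345.0 (100, 98, 98, 202) [382.5 -51.6 219.6 108.5  88.9]
rail 3622.5 (265, 264, 114, 36) [ 573.3 -102.   128.2   43.4    8. ]
blank 6137.5 (483, 151, 77, 98) [773.7  19.3 111.8  82.2 -69.9]
blank 20808.0 (228, 138, 184, 127) [556.3 -16.3 191.8 142.1   8.9]
slide [-2.172 -2.074 -0.114] roll 0.0025
slide [-3.158 -2.229 -0.171] roll 0.0025
```

The blank fit gives bore (0.5563, -0.0162) and yaw 8.9°. Now to the gauge.

Emit:
{"name": "move_arm", "arguments": {
  "slide": [
    [-0.36,-0.35,0],
    [-0.72,-0.69,-0.04],
    [-0.72,-0.69,-0.04]
  ],
  "roll": [0,0,0],
  "fingers": [0.3,0.3,0.3]
}}

```text
clock: 26.78
tcp_pos: [0.5038, -0.0712, 0.2512]
orientation: [3.141, -0.056, 1.724]
contact_force: [0.4, 0.3, 0.8]
finger_gap: 0.0599
grasp_force: 0.0
```

Emit:
{"name": "move_arm", "arguments": {
  "slide": [
    [-0.36,-0.35,0],
    [-0.72,-0.69,-0.04],
    [-0.72,-0.69,-0.04]
  ],
  "roll": [0,0,0],
  "fingers": [0.3,0.3,0.3]
}}

```text
clock: 27.03
tcp_pos: [0.4582, -0.137, 0.251]
orientation: [3.141, -0.056, 1.723]
contact_force: [-0.3, 1.0, 0.6]
finger_gap: 0.0597
grasp_force: 0.0
```

Emit:
{"name": "move_arm", "arguments": {
  "slide": [
    [-0.36,-0.35,0],
    [-0.72,-0.69,-0.04],
    [-0.72,-0.69,-0.04],
    [-0.72,-0.69,-0.04],
    [-0.72,-0.69,-0.04]
  ],
  "roll": [0,0,0,0,0],
  "fingers": [0.3,0.3,0.3,0.3,0.3]
}}

```text
clock: 27.45
tcp_pos: [0.4153, -0.199, 0.2506]
orientation: [3.14, -0.057, 1.726]
contact_force: [0.1, 0.8, -0.1]
finger_gap: 0.0597
grasp_force: 0.0
```

```bash
python3 - <<'E'
from seg import *
s=snap("k1");print(s["tcp_pos"],s["orientation"])
E
```

```text
[ 0.41533421 -0.19904306  0.25057772] [ 3.13967592 -0.05711931  1.72551804]
```

Emit:
{"name": "move_arm", "arguments": {
  "slide": [
    [-0.5,-0.08,0],
    [-0.98,-0.15,-0.05],
    [-0.98,-0.15,-0.05],
    [-0.98,-0.15,-0.05],
    [-0.98,-0.15,-0.05]
  ],
  "roll": [0,0,0,0,0],
  "fingers": [0.3,0.3,0.3,0.3,0.3]
}}

```text
clock: 27.92
tcp_pos: [0.4159, -0.2779, 0.2497]
orientation: [3.14, -0.058, 1.727]
contact_force: [-0.1, 0.4, 0.9]
finger_gap: 0.0598
grasp_force: 0.0
```

```bash
python3 - <<'E'
from seg import *
s=snap("k2");print(s["tcp_pos"],s["orientation"])
L=[]
for t in("k1","k2"):
    a,C=load(t); u,v=proj(C,[[.413,-.287,.11]])[0].astype(int); print(t,u,v); v0=max(0,v-60)
    L.append(cv2.resize(a[v0:v0+120,u-60:u+60],(400,400),interpolation=cv2.INTER_CUBIC)); print("crop origin",u-60,v0,"scale 3.333")
cv2.imwrite("pics/v7.png",np.hstack(L))
E
```

```text
[ 0.41593837 -0.27790402  0.24965903] [ 3.14028804 -0.05795065  1.72650892]
k1 300 291
crop origin 240 231 scale 3.333
k2 312 214
crop origin 252 154 scale 3.333
```

View pics/v7.png

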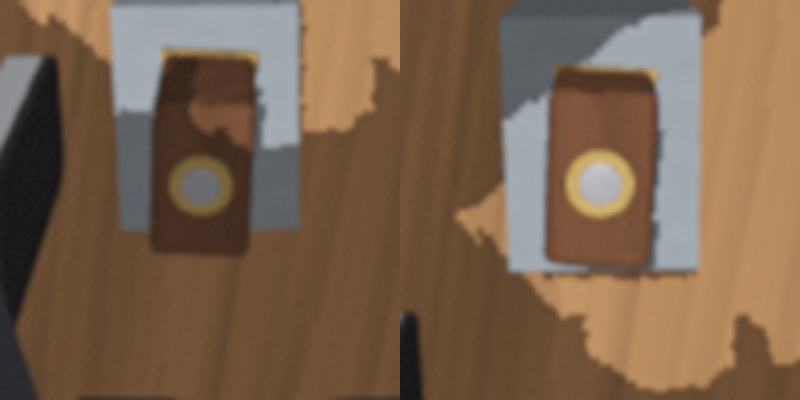

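k1/k2 crops: the rod top is at crop (200,186) in k1 and (600,184) in k2. In k2 the stock's top face spans about (550-655, 92-262) and the stand's top corners are (503,20), (700,14), (697,270) and (510,270).

```bash
python3 - <<'E'
from seg import *
_,C1=load("k1");_,C2=load("k2")
f=lambda p:(252+(p[0]-400)/3.3333,154+p[1]/3.3333)
print("rod",tri([C1,C2],[(300,286.8),(312,209.2)]))
print("rod at .115",plane(C1,(300,286.8),.115).round(4),plane(C2,(312,209.2),.115).round(4))
q=[(552,92),(656,92),(651,264),(547,262)];p=plane(C2,[f(x) for x in q],.11);print("stock",p.mean(0).round(4),np.degrees(np.arctan2(*(p[1]-p[0])[1::-1])),np.degrees(np.arctan2(*(p[1]-p[2])[:2])), [np.linalg.norm(p[i]-p[i-1]).round(4) for i in range(4)])
q=[(503,20),(700,14),(697,270),(510,270)];p=plane(C2,[f(x) for x in q],.07);print("stand",p.round(3).tolist(),p.mean(0).round(4),[np.linalg.norm(p[i]-p[i-1]).round(4) for i in range(4)])
g=lambda p:(240+p[0]/3.3333,231+p[1]/3.3333)
q=[(110,5),(298,3),(299,229),(121,231)];p=plane(C1,[g(x) for x in q],.07);print("stand k1",p.mean(0).round(4))
E
```

```text
rod (array([ 0.4119291 , -0.28173908,  0.11125738]), np.float64(0.00012129023907150287))
rod at .115 [[ 0.4117 -0.2796  0.115 ]] [[ 0.4119 -0.2807  0.115 ]]
stock [ 0.4123 -0.2807  0.11  ] 8.896818065243606 -7.833829297227614 [np.float64(0.0476), np.float64(0.0274), np.float64(0.0482), np.float64(0.0287)]
stand [[0.377, -0.248, 0.07], [0.435, -0.237, 0.07], [0.448, -0.317, 0.07], [0.389, -0.326, 0.07]] [ 0.4122 -0.2817  0.07  ] [np.float64(0.0794), np.float64(0.0589), np.float64(0.0812), np.float64(0.0595)]
stand k1 [ 0.412  -0.2817  0.07  ]
```

```bash
python3 - <<'E'
from seg import *
go(.412,-.2825,.175,98.9);go(.412,-.2825,.107,98.9)
E
```

```text
slide [-0.107 -0.059  0.93 ] roll 0.0003
slide [-0.156 -0.06   1.779] roll 0.0003
```

Emit:
{"name": "move_arm", "arguments": {
  "slide": [
    [-0.1,-0.06,0.4],
    [-0.1,-0.06,0.8],
    [-0.11,-0.06,0.93],
    [-0.11,-0.06,0.93],
    [-0.11,-0.06,0.93]
  ],
  "roll": [0,0,0,0,0],
  "fingers": [0.4,0.4,0.4,0.4,0.4]
}}

```text
clock: 28.38
tcp_pos: [0.4118, -0.2831, 0.1755]
orientation: [3.14, -0.058, 1.727]
contact_force: [-0.5, 0.2, 0.2]
finger_gap: 0.0511
grasp_force: 0.0
```

Emit:
{"name": "move_arm", "arguments": {
  "slide": [
    [-0.02,0,0.3],
    [-0.04,0,0.6],
    [-0.05,0,0.85],
    [-0.05,0,0.85],
    [-0.05,0,0.85],
    [-0.05,0,0.85]
  ],
  "roll": [0,0,0,0,0,0],
  "fingers": [0.4,0.4,0.4,0.4,0.4,0.4]
}}

```text
clock: 28.88
tcp_pos: [0.4125, -0.2847, 0.1088]
orientation: [3.139, -0.055, 1.726]
contact_force: [-0.3, 0.0, -0.2]
finger_gap: 0.0514
grasp_force: 0.0
```

Emit:
{"name": "move_arm", "arguments": {
  "slide": [
    [0,0,0],
    [0,0,0],
    [0,0,0],
    [0,0,0],
    [0,0,0],
    [0,0,0]
  ],
  "roll": [0,0,0,0,0,0],
  "fingers": [1,1,1,1,1,1],
  "grip_force": 60
}}

```text
clock: 29.38
tcp_pos: [0.4124, -0.2849, 0.1086]
orientation: [3.138, -0.055, 1.725]
contact_force: [-0.8, 2.7, 12.6]
finger_gap: 0.029
grasp_force: 58.2
```

```bash
python3 - <<'E'
from seg import *
s=r.sense();print(s["tcp_pos"],s["orientation"],s["contact_force"],s["ft_torque"],s["finger_gap"])
E
```

```text
[ 0.41242644 -0.28487179  0.10858728] [ 3.13817973 -0.05511727  1.7252885 ] [-0.79149559  2.65009544 12.62015006] [ 0.45649618  0.15599753 -0.06876075] 0.028987413091499954
```

Emit:
{"name": "move_arm", "arguments": {
  "slide": [
    [0.02,0,-0.3],
    [0.03,0,-0.6],
    [0.05,0,-0.9],
    [0.055,0,-1],
    [0.055,0,-1]
  ],
  "roll": [0,0,0,0,0],
  "fingers": [1,1,1,1,1]
}}

```text
clock: 29.8
tcp_pos: [0.4123, -0.2852, 0.189]
orientation: [3.138, -0.054, 1.725]
contact_force: [0.7, -0.1, -3.0]
finger_gap: 0.0289
grasp_force: 59.6
```

Emit:
{"name": "move_arm", "arguments": {
  "slide": [
    [0.01,0,-0.2],
    [0.01,0,-0.2],
    [0.01,0,-0.2],
    [0.01,0,-0.2]
  ],
  "roll": [0,0,0,0],
  "fingers": [1,1,1,1]
}}

```text
clock: 30.13
tcp_pos: [0.4114, -0.2844, 0.2018]
orientation: [3.141, -0.058, 1.725]
contact_force: [-0.1, 0.8, -2.1]
finger_gap: 0.0292
grasp_force: 59.6
```

```bash
python3 - <<'E'
from seg import *
s=r.sense();print(s["tcp_pos"],s["orientation"],s["contact_force"],s["finger_gap"]);go(.5566,-.0196,.204,98.9)
E
```

```text
[ 0.41136061 -0.28436886  0.20184984] [ 3.14079241 -0.05824168  1.72519486] [-0.10638997  0.83273013 -2.10388036] 0.029212373430422343
slide [2.988 2.303 0.149] roll -0.0003
```

Emit:
{"name": "move_arm", "arguments": {
  "slide": [
    [0.33,0.26,0.02],
    [0.66,0.51,0.03],
    [0.99,0.77,0.05],
    [0.99,0.77,0.05]
  ],
  "roll": [0,0,0,0],
  "fingers": [1,1,1,1]
}}

```text
clock: 30.47
tcp_pos: [0.4615, -0.1927, 0.2026]
orientation: [3.14, -0.059, 1.729]
contact_force: [-0.1, -0.1, -1.9]
finger_gap: 0.0293
grasp_force: 59.5
```

Emit:
{"name": "move_arm", "arguments": {
  "slide": [
    [0.33,0.26,0.02],
    [0.66,0.51,0.03],
    [0.99,0.77,0.05],
    [0.99,0.77,0.05]
  ],
  "roll": [0,0,0,0],
  "fingers": [1,1,1,1]
}}

```text
clock: 30.8
tcp_pos: [0.5103, -0.1051, 0.2032]
orientation: [3.14, -0.059, 1.729]
contact_force: [-0.9, 0.7, -1.9]
finger_gap: 0.0292
grasp_force: 59.5
```

Emit:
{"name": "move_arm", "arguments": {
  "slide": [
    [0.33,0.26,0.02],
    [0.66,0.51,0.03],
    [0.99,0.77,0.05],
    [0.99,0.77,0.05],
    [0.99,0.77,0.05],
    [0.99,0.77,0.05]
  ],
  "roll": [0,0,0,0,0,0],
  "fingers": [1,1,1,1,1,1]
}}

```text
clock: 31.3
tcp_pos: [0.5572, -0.0215, 0.2041]
orientation: [3.141, -0.057, 1.725]
contact_force: [-0.4, -0.3, -1.5]
finger_gap: 0.0296
grasp_force: 59.6
```

```bash
python3 - <<'E'
from seg import *
s=snap("p1");print(s["tcp_pos"],s["orientation"],s["contact_force"],s["finger_gap"]);go(.5566,-.0196,.160,98.9)
a,C=load("p1");S=cam("side");sd=r.grab_frame("side")[:,:,::-1]
print("wrist: tip",proj(C,[[.5563,-.0162,.204-.0386-.058],[.5563,-.0162,.054]]).round(1)); P=proj(S,[[.5563,-.0162,.107],[.5563,-.0162,.054]]).round(1);print("side",P)
u,v=P[0].astype(int)
cv2.imwrite("pics/v8.png",np.hstack([cv2.resize(a[120:320,210:430],(440,400)),cv2.resize(sd[v-40:v+40,u-35:u+35],(350,400),interpolation=2)]))
E
```

```text
[ 0.55715567 -0.02148817  0.20408777] [ 3.14146663 -0.05740001  1.72548156] [-0.37157368 -0.33715563 -1.53629996] 0.02958698331343655
slide [-0.003 -0.002  0.555] roll -0.0005
wrist: tip [[317.2 213.3]
 [317.1 196.8]]
side [[320.8 208.2]
 [320.8 222.2]]
```

View pics/v8.png

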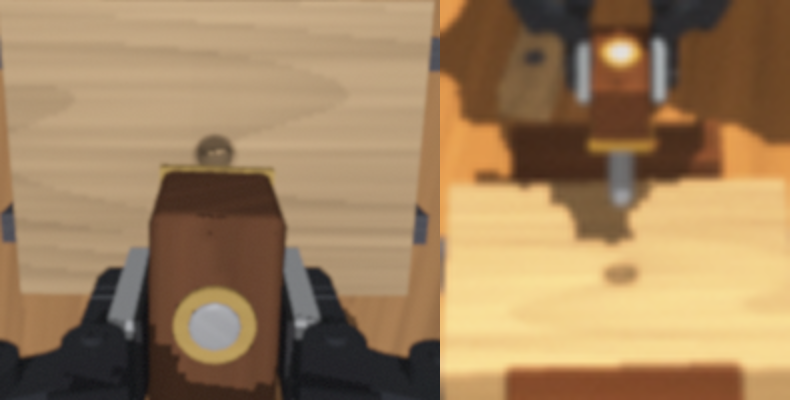

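The side view shows the rod tip at (321,208.6) and the bore at (321,222.6), both as predicted, so the rod is over the bore. Descending straight down.

Emit:
{"name": "move_arm", "arguments": {
  "slide": [
    [0,0,0.15],
    [0,0,0.3],
    [0,0,0.45],
    [0,0,0.55],
    [0,0,0.55],
    [0,0,0.55],
    [0,0,0.55]
  ],
  "roll": [0,0,0,0,0,0,0],
  "fingers": [1,1,1,1,1,1,1]
}}

```text
clock: 31.98
tcp_pos: [0.5575, -0.019, 0.1616]
orientation: [3.139, -0.057, 1.725]
contact_force: [-0.6, -0.1, -1.6]
finger_gap: 0.0292
grasp_force: 59.6
```

Emit:
{"name": "move_arm", "arguments": {
  "slide": [
    [-0.01,0,0.1],
    [-0.01,0,0.2],
    [-0.02,0,0.3],
    [-0.02,0,0.3],
    [-0.02,0,0.3]
  ],
  "roll": [0,0,0,0,0],
  "fingers": [1,1,1,1,1]
}}

```text
clock: 32.4
tcp_pos: [0.557, -0.0188, 0.1364]
orientation: [3.141, -0.058, 1.725]
contact_force: [-0.5, -0.8, -1.9]
finger_gap: 0.0289
grasp_force: 59.6
```

```bash
python3 - <<'E'
from seg import *
s=r.sense();print(s["tcp_pos"],s["orientation"],s["contact_force"],s["ft_torque"]);go(.5564,-.0195,.118,98.9)
E
```

```text
[ 0.55699051 -0.01876359  0.1363665 ] [ 3.14126938 -0.05764819  1.72521922] [-0.52144757 -0.81413674 -1.85478536] [-0.0627348  -0.04025521  0.02297946]
slide [-0.021 -0.009  0.229] roll -0.0003
```

The rod is in the bore without touching. I keep going down and then press.

Emit:
{"name": "move_arm", "arguments": {
  "slide": [
    [-0.01,0,0.1],
    [-0.02,0,0.2],
    [-0.02,-0.01,0.27],
    [-0.02,-0.01,0.27]
  ],
  "roll": [0,0,0,0],
  "fingers": [1,1,1,1]
}}

```text
clock: 32.73
tcp_pos: [0.5558, -0.0192, 0.1139]
orientation: [-3.141, -0.058, 1.725]
contact_force: [-0.0, -0.2, -1.8]
finger_gap: 0.0292
grasp_force: 59.6
```

Emit:
{"name": "move_arm", "arguments": {
  "slide": [
    [0,0,0.05],
    [-0.01,0,0.1],
    [-0.01,0,0.14],
    [-0.01,0,0.18],
    [-0.01,0,0.21],
    [-0.01,0,0.21]
  ],
  "roll": [0,0,0,0,0,0],
  "fingers": [1,1,1,1,1,1]
}}

```text
clock: 33.23
tcp_pos: [0.5566, -0.0192, 0.0981]
orientation: [3.14, -0.057, 1.725]
contact_force: [-0.3, 0.2, -1.9]
finger_gap: 0.0289
grasp_force: 59.6
```

```bash
python3 - <<'E'
from seg import *
s=r.sense();print(s["tcp_pos"],s["orientation"],s["contact_force"],s["ft_torque"]);go(.5567,-.019,.0926,98.9)
E
```

```text
[ 0.55656968 -0.01917119  0.09805675] [ 3.14043929 -0.05723603  1.72520397] [-0.31715004  0.15472283 -1.87418411] [-0.1049198  -0.0222339  -0.00111564]
slide [-0.002  0.002  0.068] roll -0.0003
```

Emit:
{"name": "move_arm", "arguments": {
  "slide": [
    [0,0,0.02],
    [0,0,0.04],
    [0,0,0.06],
    [0,0,0.06]
  ],
  "roll": [0,0,0,0],
  "fingers": [1,1,1,1]
}}

```text
clock: 33.57
tcp_pos: [0.5566, -0.019, 0.0935]
orientation: [3.14, -0.057, 1.725]
contact_force: [-0.6, 1.1, -2.2]
finger_gap: 0.0291
grasp_force: 59.6
```

Emit:
{"name": "move_arm", "arguments": {
  "slide": [
    [0,0,0.02],
    [0,0,0.03],
    [0,0,0.03]
  ],
  "roll": [0,0,0],
  "fingers": [1,1,1]
}}

```text
clock: 33.82
tcp_pos: [0.5568, -0.0188, 0.0926]
orientation: [3.139, -0.057, 1.725]
contact_force: [-8.1, -0.0, 22.4]
finger_gap: 0.0294
grasp_force: 62.4
```

```bash
python3 - <<'E'
from seg import *
s=snap("p2");print(s["tcp_pos"],s["orientation"],s["contact_force"],s["ft_torque"])
a,C=load("p2")
# rod top: bright grey disc in brass ring
h=cv2.cvtColor(a,cv2.COLOR_BGR2HSV); b=(240,180,400,380)
ring=comps(a,(18,80,90),(32,220,255),b,40,3); rod=comps(a,(0,0,110),(179,45,255),b,60)
for n,L in(("ring",ring),("rod",rod)):
  for c in L: (u,v),R=cv2.minEnclosingCircle(c);print(n,round(u,1),round(v,1),round(R,1),cv2.contourArea(c))
print("rod top px for h=0,2,10,22 over stock top",proj(C,[[.5563,-.0158,.054+.04+d] for d in(0,.002,.01,.022)]).round(1).tolist())
E
```

```text
[ 0.55675127 -0.0188342   0.09258512] [ 3.13890354 -0.05662618  1.72527762] [-8.08465513 -0.02596084 22.39190471] [-0.00455401  1.63878447  0.01884761]
ring 318.0 207.0 29.2 166.5
ring 316.8 282.4 20.6 471.5
rod 277.5 264.5 21.0 321.0
rod 357.0 265.5 21.7 325.0
rod 317.0 309.6 15.1 615.5
rod top px for h=0,2,10,22 over stock top [[317.6, 281.9], [317.6, 284.2], [317.7, 294.3], [317.9, 312.0]]
```

The sole meets the blank at the predicted height with 22 N, and the rod top has moved from about 2 mm to 20 mm proud. I hold for 1.5 s.

Emit:
{"name": "move_arm", "arguments": {
  "slide": [
    [0,0,0.005],
    [0,0,0.005],
    [0,0,0.005],
    [0,0,0.005],
    [0,0,0.005],
    [0,0,0.005],
    [0,0,0.005],
    [0,0,0.005],
    [0,0,0.005],
    [0,0,0.005]
  ],
  "roll": [0,0,0,0,0,0,0,0,0,0],
  "fingers": [1,1,1,1,1,1,1,1,1,1]
}}

```text
clock: 34.7
tcp_pos: [0.5567, -0.0188, 0.0925]
orientation: [3.139, -0.056, 1.725]
contact_force: [-9.3, 0.4, 29.7]
finger_gap: 0.029
grasp_force: 63.3
```

Emit:
{"name": "move_arm", "arguments": {
  "slide": [
    [0,0,0],
    [0,0,0],
    [0,0,0],
    [0,0,0],
    [0,0,0],
    [0,0,0],
    [0,0,0],
    [0,0,0],
    [0,0,0],
    [0,0,0]
  ],
  "roll": [0,0,0,0,0,0,0,0,0,0],
  "fingers": [1,1,1,1,1,1,1,1,1,1]
}}

```text
clock: 35.53
tcp_pos: [0.5567, -0.0188, 0.0926]
orientation: [3.139, -0.056, 1.725]
contact_force: [-9.4, 0.6, 28.7]
finger_gap: 0.0289
grasp_force: 63.3
```

```bash
python3 - <<'E'
from seg import *
s=r.sense();print(s["tcp_pos"],s["orientation"],s["contact_force"],s["ft_torque"]);go(.5566,-.019,.165,98.9)
E
```

```text
[ 0.55672825 -0.01882873  0.09255023] [ 3.13865192 -0.05645902  1.72528212] [-9.39018634  0.58356555 28.66590277] [0.07775495 1.99714944 0.06601204]
slide [ 0.049  0.001 -0.904] roll -0.0003
```

Emit:
{"name": "move_arm", "arguments": {
  "slide": [
    [0.01,0,-0.2],
    [0.02,0,-0.4],
    [0.03,0,-0.6],
    [0.05,0,-0.9],
    [0.055,0,-1],
    [0.055,0,-1]
  ],
  "roll": [0,0,0,0,0,0],
  "fingers": [1,1,1,1,1,1]
}}

```text
clock: 36.03
tcp_pos: [0.5575, -0.0191, 0.1725]
orientation: [3.137, -0.056, 1.726]
contact_force: [1.0, -0.6, -1.0]
finger_gap: 0.0289
grasp_force: 59.6
```

```bash
python3 - <<'E'
from seg import *
s=r.sense();print(s["tcp_pos"],s["contact_force"]);go(.4125,-.2850,.172,98.9)
E
```

```text
[ 0.55747466 -0.01907282  0.17246047] [ 1.03388343 -0.57765308 -1.04024468]
slide [-3.001 -2.302 -0.173] roll -0.0002
```

Emit:
{"name": "move_arm", "arguments": {
  "slide": [
    [-0.33,-0.26,-0.02],
    [-0.66,-0.51,-0.04],
    [-1,-0.77,-0.06],
    [-1,-0.77,-0.06]
  ],
  "roll": [0,0,0,0],
  "fingers": [1,1,1,1]
}}

```text
clock: 36.37
tcp_pos: [0.5056, -0.111, 0.1697]
orientation: [-3.141, -0.057, 1.722]
contact_force: [0.1, 0.1, -1.3]
finger_gap: 0.0289
grasp_force: 59.6
```

Emit:
{"name": "move_arm", "arguments": {
  "slide": [
    [-0.33,-0.26,-0.02],
    [-0.66,-0.51,-0.04],
    [-1,-0.77,-0.06],
    [-1,-0.77,-0.06]
  ],
  "roll": [0,0,0,0],
  "fingers": [1,1,1,1]
}}

```text
clock: 36.7
tcp_pos: [0.4573, -0.1998, 0.1699]
orientation: [-3.141, -0.057, 1.722]
contact_force: [1.7, -0.2, -1.7]
finger_gap: 0.0292
grasp_force: 59.6
```

Emit:
{"name": "move_arm", "arguments": {
  "slide": [
    [-0.33,-0.26,-0.02],
    [-0.66,-0.51,-0.04],
    [-1,-0.77,-0.06],
    [-1,-0.77,-0.06],
    [-1,-0.77,-0.06],
    [-1,-0.77,-0.06]
  ],
  "roll": [0,0,0,0,0,0],
  "fingers": [1,1,1,1,1,1]
}}

```text
clock: 37.2
tcp_pos: [0.4107, -0.2845, 0.1705]
orientation: [3.141, -0.059, 1.725]
contact_force: [-0.1, 1.4, -2.4]
finger_gap: 0.029
grasp_force: 59.6
```

```bash
python3 - <<'E'
from seg import *
s=snap("q1");print(s["tcp_pos"],s["orientation"],s["contact_force"]);go(.4125,-.2850,.130,98.9);go(.4125,-.2850,.111,98.9)
S=cam("side");sd=r.grab_frame("side")
for t in ("side",): cv2.imwrite("pics/sq.png",sd[:,:,::-1])
print(proj(S,[[.412,-.2813,.172-.0386-.038],[.412,-.2817,.07]]).round(1))
E
```

```text
[ 0.41073309 -0.28449364  0.17046098] [ 3.14065582 -0.05850296  1.72461927] [-0.06937664  1.38529811 -2.36513975]
slide [-0.043  0.017  0.507] roll -0.0002
slide [-0.057  0.016  0.744] roll -0.0002
[[378.4 154.7]
 [377.7 161.2]]
```

Emit:
{"name": "move_arm", "arguments": {
  "slide": [
    [-0.02,0.02,0.15],
    [-0.03,0.02,0.3],
    [-0.04,0.02,0.5],
    [-0.04,0.02,0.5],
    [-0.04,0.02,0.5]
  ],
  "roll": [0,0,0,0,0],
  "fingers": [1,1,1,1,1]
}}

```text
clock: 37.72
tcp_pos: [0.4127, -0.2846, 0.131]
orientation: [3.141, -0.058, 1.726]
contact_force: [0.1, 0.0, -1.4]
finger_gap: 0.0291
grasp_force: 59.6
```

Emit:
{"name": "move_arm", "arguments": {
  "slide": [
    [-0.005,0,0.1],
    [-0.01,0,0.2],
    [-0.01,0,0.24],
    [-0.01,0,0.24],
    [-0.01,0,0.24]
  ],
  "roll": [0,0,0,0,0],
  "fingers": [1,1,1,1,1]
}}

```text
clock: 38.13
tcp_pos: [0.4126, -0.2852, 0.1121]
orientation: [3.14, -0.057, 1.725]
contact_force: [-0.1, -0.7, -1.7]
finger_gap: 0.0294
grasp_force: 59.6
```

```bash
python3 - <<'E'
from seg import *
s=r.sense();print(s["tcp_pos"],s["orientation"],s["contact_force"],s["ft_torque"]);go(.4125,-.2850,.1086,98.9)
E
```

```text
[ 0.41259763 -0.28521936  0.11205704] [ 3.14024009 -0.0573997   1.72520457] [-0.0537437  -0.66252475 -1.72850796] [-0.02488597  0.0216171   0.0128699 ]
slide [ 0.    -0.001  0.043] roll -0.0003
```

Emit:
{"name": "move_arm", "arguments": {
  "slide": [
    [0,0,0.025],
    [0,0,0.04],
    [0,0,0.045],
    [0,0,0.045],
    [0,0,0.045],
    [0,0,0.045],
    [0,0,0.045],
    [0,0,0.045],
    [0,0,0.045]
  ],
  "roll": [0,0,0,0,0,0,0,0,0],
  "fingers": [1,1,1,1,1,0.45,0.45,0.45,0.45]
}}

```text
clock: 38.88
tcp_pos: [0.4126, -0.2851, 0.1085]
orientation: [3.14, -0.057, 1.725]
contact_force: [0.2, 0.5, 0.7]
finger_gap: 0.0471
grasp_force: 0.0
```

Emit:
{"name": "move_arm", "arguments": {
  "slide": [
    [0.02,0,-0.3],
    [0.03,0,-0.6],
    [0.05,0,-0.9],
    [0.055,0,-1],
    [0.055,0,-1]
  ],
  "roll": [0,0,0,0,0],
  "fingers": [0.45,0.45,0.45,0.45,0.45]
}}

```text
clock: 39.3
tcp_pos: [0.4132, -0.2859, 0.1902]
orientation: [3.138, -0.055, 1.725]
contact_force: [0.7, -0.1, -0.1]
finger_gap: 0.0469
grasp_force: 0.0
```

Emit:
{"name": "move_arm", "arguments": {
  "slide": [
    [0.02,0,-0.4],
    [0.04,0,-0.8],
    [0.04,0,-0.8],
    [0.04,0,-0.8],
    [0.04,0,-0.8]
  ],
  "roll": [0,0,0,0,0],
  "fingers": [0.45,0.45,0.45,0.45,0.45]
}}

```text
clock: 39.72
tcp_pos: [0.4123, -0.2855, 0.2513]
orientation: [3.141, -0.058, 1.725]
contact_force: [0.2, 0.2, 0.8]
finger_gap: 0.0467
grasp_force: 0.0
```

```bash
python3 - <<'E'
from seg import *
s=snap("q2");print(s["tcp_pos"],s["orientation"],s["contact_force"],s["finger_gap"])
a,C=load("q2")
print("rod px for top z .112,.120,.130",proj(C,[[.412,-.2815,z] for z in(.112,.12,.13)]).round(1).tolist())
b=(240,120,400,300)
for n,lo,hi in(("ring",(18,80,90),(32,220,255)),("rod",(0,0,110),(179,45,255))):
  for c in comps(a,lo,hi,b,60,3): (u,v),R=cv2.minEnclosingCircle(c);print(n,round(u,1),round(v,1),round(R,1),cv2.contourArea(c))
go(.63,-.315,.27,98.9)
E
```

```text
[ 0.41228079 -0.28553748  0.25131403] [ 3.14098754 -0.05842177  1.7251377 ] [0.17812647 0.24561793 0.84714697] 0.04667811098953365
rod px for top z .112,.120,.130 [[317.4, 201.2], [317.5, 203.5], [317.5, 206.5]]
ring 317.0 200.9 10.2 101.5
rod 339.0 189.5 39.1 1028.5
rod 316.6 205.0 9.1 184.0
rod 298.0 204.6 24.8 572.0
rod 257.5 263.0 19.5 288.5
rod 376.5 268.0 23.2 432.5
slide [-0.769  2.634 -0.281] roll -0.0003
```

The gauge is back on its stand. Its rod top is now at z≈0.126 against the ring at 0.110, so the reading is kept. Next is the bar, measured from two places.

Emit:
{"name": "move_arm", "arguments": {
  "slide": [
    [-0.1,0.4,-0.05],
    [-0.26,0.88,-0.09],
    [-0.26,0.88,-0.09]
  ],
  "roll": [0,0,0],
  "fingers": [0.4,0.4,0.4]
}}

```text
clock: 40.02
tcp_pos: [0.4896, -0.2966, 0.2565]
orientation: [3.14, -0.058, 1.726]
contact_force: [0.6, -0.1, 0.0]
finger_gap: 0.0513
grasp_force: 0.0
```

Emit:
{"name": "move_arm", "arguments": {
  "slide": [
    [-0.1,0.4,-0.05],
    [-0.26,0.88,-0.09],
    [-0.26,0.88,-0.09],
    [-0.26,0.88,-0.09],
    [-0.26,0.88,-0.09]
  ],
  "roll": [0,0,0,0,0],
  "fingers": [0.4,0.4,0.4,0.4,0.4]
}}

```text
clock: 40.43
tcp_pos: [0.5577, -0.3056, 0.2634]
orientation: [-3.141, -0.059, 1.725]
contact_force: [0.2, 0.2, -0.7]
finger_gap: 0.0508
grasp_force: 0.0
```

```bash
python3 - <<'E'
from seg import *
s=snap("b1")
E
```

Emit:
{"name": "move_arm", "arguments": {
  "slide": [
    [-0.1,0.4,-0.05],
    [-0.26,0.88,-0.09],
    [-0.26,0.88,-0.09],
    [-0.26,0.88,-0.09],
    [-0.26,0.88,-0.09]
  ],
  "roll": [0,0,0,0,0],
  "fingers": [0.4,0.4,0.4,0.4,0.4]
}}

```text
clock: 40.9
tcp_pos: [0.63, -0.316, 0.2708]
orientation: [3.141, -0.058, 1.725]
contact_force: [-0.4, 0.3, 0.3]
finger_gap: 0.0511
grasp_force: 0.0
```

```bash
python3 - <<'E'
from seg import *
s=snap("b2");print(s["tcp_pos"],s["orientation"],s["clock"])
Cs=[];U=[]
for t in("b1","b2"):
    a,C=load(t); g=cv2.cvtColor(a,cv2.COLOR_BGR2HSV); Cs.append(C); uu=[]
    for P in([.638,-.222,.024],[.622,-.405,.024]):
        u,v=proj(C,[P])[0].astype(int)
        m=(g[:,:,2]<95).astype(np.uint8)*255;k=np.zeros_like(m);k[max(v-25,0):v+26,max(u-25,0):u+26]=255
        cs,_=cv2.findContours(m&k,cv2.RETR_EXTERNAL,cv2.CHAIN_APPROX_NONE)
        print(t,"exp",u,v,[(np.round(cv2.minEnclosingCircle(c)[0],1).tolist(),round(cv2.minEnclosingCircle(c)[1],1),cv2.contourArea(c)) for c in cs if cv2.contourArea(c)>25])
h=None
L=[load(t)[0] for t in("b1","b2")]
cv2.imwrite("pics/v9.png",np.hstack([cv2.resize(x[:, 120:600],(400,333)) for x in L]))
E
```

```text
[ 0.62997361 -0.31599881  0.27083249] [ 3.1408098  -0.05766788  1.72490837] 40.9
b1 exp 396 124 []
b1 exp 354 265 [([353.8, 266.4], 5.4, 73.0), ([374.0, 268.5], 22.1, 447.0)]
b2 exp 336 105 []
b2 exp 300 247 []
```

```bash
python3 - <<'E'
from seg import *
for t in("b1","b2"):
    a,C=load(t); g=cv2.cvtColor(a,cv2.COLOR_BGR2HSV)
    for P in([.638,-.222,.024],[.622,-.405,.024],[.63,-.315,.024]):
        u,v=proj(C,[P])[0].astype(int); print(t,(u,v),g[v,u].tolist(),a[v,u].tolist())
    ho=comps(a,(85,20,20),(135,200,150),(150,0,560,330),20)
    for c in ho: (u,v),R=cv2.minEnclosingCircle(c);print(" blue-grey",round(u,1),round(v,1),round(R,1),cv2.contourArea(c),plane(C,(u,v),.024).round(4).tolist())
    for c in comps(a,(14,50,60),(23,118,255),(150,0,560,330),1500,5): print(" pale",cv2.boundingRect(c),cv2.contourArea(c),rect(C,c,.024))
E
```

```text
b1 (np.int64(396), np.int64(124)) [120, 20, 103] [103, 95, 95]
b1 (np.int64(354), np.int64(265)) [120, 15, 52] [52, 49, 49]
b1 (np.int64(373), np.int64(200)) [17, 81, 195] [133, 168, 195]
 blue-grey 183.5 0.5 6.5 49.0 [[0.3875, -0.132, 0.024]]
 blue-grey 188.8 143.4 51.2 2845.5 [[0.4007, -0.2805, 0.024]]
 blue-grey 236.5 269.5 13.2 127.0 [[0.4709, -0.4342, 0.024]]
 blue-grey 163.0 306.0 12.2 138.0 [[0.3774, -0.5035, 0.024]]
 blue-grey 444.0 300.9 69.0 3553.0 [[0.7512, -0.4373, 0.024]]
 blue-grey 201.5 319.0 51.8 2405.0 [[0.4301, -0.5157, 0.024]]
 pale (335, 93, 82, 198) 5682.5 [ 627.3 -313.9  251.    37.5   85.5]
b2 (np.int64(336), np.int64(105)) [117, 21, 111] [111, 103, 102]
b2 (np.int64(300), np.int64(247)) [120, 23, 100] [100, 91, 91]
b2 (np.int64(317), np.int64(182)) [17, 83, 194] [131, 166, 194]
 blue-grey 155.9 126.5 36.0 1422.0 [[0.4309, -0.2782, 0.024]]
 blue-grey 202.3 299.2 57.9 2943.0 [[0.4994, -0.5007, 0.024]]
 blue-grey 444.6 300.8 69.4 3548.5 [[0.8289, -0.452, 0.024]]
 pale (284, 73, 71, 200) 5259.0 [ 629.  -314.   251.    33.9   85.5]
```

```bash
python3 - <<'E'
from seg import *
U={}
for t in("b1","b2"):
    a,C=load(t); g=cv2.cvtColor(a,cv2.COLOR_BGR2HSV)
    for i,P in enumerate(([.638,-.222,.024],[.622,-.405,.024])):
        u,v=proj(C,[P])[0].astype(int); m=(g[:,:,1]<50).astype(np.uint8)*255;k=np.zeros_like(m);k[v-12:v+13,u-12:u+13]=255
        cs,_=cv2.findContours(m&k,cv2.RETR_EXTERNAL,cv2.CHAIN_APPROX_NONE);c=max(cs,key=cv2.contourArea);M=cv2.moments(c);U[t,i]=(M["m10"]/M["m00"],M["m01"]/M["m00"]);print(t,np.round(U[t,i],1),M["m00"],plane(C,U[t,i],.024).round(4))
Cs=[load(t)[1] for t in("b1","b2")]
p=[tri(Cs,[U["b1",i],U["b2",i]]) for i in(0,1)];print(p,"mid",(p[0][0]+p[1][0])/2,"yaw",np.degrees(np.arctan2(*(p[1][0]-p[0][0])[:2]))) 
go(.629,-.315,.20,85.5)
E
```

```text
b1 [395.2 124.9] 81.5 [[ 0.6365 -0.2225  0.024 ]]
b1 [353.9 266.5] 50.5 [[ 0.622  -0.4062  0.024 ]]
b2 [334.7 105.7] 81.5 [[ 0.6365 -0.2224  0.024 ]]
b2 [300.4 248.8] 54.0 [[ 0.622  -0.4063  0.024 ]]
[(array([ 0.6364376 , -0.22245991,  0.02424309]), np.float64(4.839907001446541e-05)), (array([ 0.62203947, -0.40632779,  0.02390748]), np.float64(3.37024089878358e-05))] mid [ 0.62923853 -0.31439385  0.02407529] yaw -175.5224799637976
slide [-0.038 -0.007  0.89 ] roll 0.074
```

The bar's holes are at (0.6364, -0.2225) and (0.6220, -0.4063). That puts its centre at (0.6292, -0.3144), top at 0.024 and yaw -4.5°. I align to 85.5° and descend.

Emit:
{"name": "move_arm", "arguments": {
  "slide": [
    [-0.02,0,0.4],
    [-0.04,-0.01,0.89],
    [-0.04,-0.01,0.89],
    [-0.04,-0.01,0.89],
    [-0.04,-0.01,0.89]
  ],
  "roll": [0.035,0.074,0.074,0.074,0.074],
  "fingers": [0.35,0.35,0.35,0.35,0.35]
}}

```text
clock: 41.37
tcp_pos: [0.6302, -0.3158, 0.2029]
orientation: [-3.133, -0.055, 1.496]
contact_force: [1.0, 0.3, 0.4]
finger_gap: 0.0556
grasp_force: 0.0
```

Emit:
{"name": "move_arm", "arguments": {
  "slide": [
    [-0.02,0,0.4],
    [-0.05,0,0.9],
    [-0.05,0,1],
    [-0.05,0,1],
    [-0.05,0,1]
  ],
  "roll": [0,0,0,0,0],
  "fingers": [0.35,0.35,0.35,0.35,0.35]
}}

```text
clock: 41.78
tcp_pos: [0.6301, -0.3154, 0.1225]
orientation: [-3.132, -0.055, 1.494]
contact_force: [0.2, 0.5, -0.2]
finger_gap: 0.0553
grasp_force: 0.0
```

```bash
python3 - <<'E'
from seg import *
s=r.sense();print(s["tcp_pos"],s["orientation"]);go(.629,-.3148,.036,85.5)
E
```

```text
[ 0.63014951 -0.31541372  0.1224635 ] [-3.13232825 -0.0546954   1.49370564]
slide [-0.053 -0.005  1.08 ] roll 0.0005
```

Emit:
{"name": "move_arm", "arguments": {
  "slide": [
    [-0.02,0,0.4],
    [-0.05,0,0.8],
    [-0.05,0,1],
    [-0.05,0,1],
    [-0.05,0,1]
  ],
  "roll": [0,0,0,0,0],
  "fingers": [0.35,0.35,0.35,0.35,0.35]
}}

```text
clock: 42.2
tcp_pos: [0.6294, -0.3149, 0.0419]
orientation: [-3.132, -0.055, 1.493]
contact_force: [-0.3, 0.2, 0.6]
finger_gap: 0.0553
grasp_force: 0.0
```

Emit:
{"name": "move_arm", "arguments": {
  "slide": [
    [0,0,0.06],
    [0,0,0.06],
    [0,0,0.06],
    [0,0,0.06],
    [0,0,0.06],
    [0,0,0.06],
    [0,0,0.06],
    [0,0,0.06]
  ],
  "roll": [0,0,0,0,0,0,0,0],
  "fingers": [0.35,1,1,1,1,1,1,1],
  "grip_force": 60
}}

```text
clock: 42.87
tcp_pos: [0.629, -0.3144, 0.0366]
orientation: [-3.132, -0.055, 1.493]
contact_force: [0.2, -0.4, 8.1]
finger_gap: 0.0304
grasp_force: 60.5
```

```bash
python3 - <<'E'
from seg import *
s=r.sense();print(s["tcp_pos"],s["orientation"],s["contact_force"],s["finger_gap"])
E
```

```text
[ 0.62901908 -0.31440232  0.03656013] [-3.13210034 -0.05479757  1.49258036] [ 0.18013103 -0.36849315  8.06930694] 0.030414597786489257
```

Emit:
{"name": "move_arm", "arguments": {
  "slide": [
    [0.02,0,-0.3],
    [0.03,0,-0.6],
    [0.05,0,-0.9],
    [0.055,0,-1],
    [0.055,0,-1]
  ],
  "roll": [0,0,0,0,0],
  "fingers": [1,1,1,1,1]
}}

```text
clock: 43.28
tcp_pos: [0.6302, -0.3147, 0.1175]
orientation: [-3.134, -0.054, 1.493]
contact_force: [0.4, -0.7, -2.0]
finger_gap: 0.0303
grasp_force: 60.0
```

Emit:
{"name": "move_arm", "arguments": {
  "slide": [
    [0.02,0,-0.4],
    [0.05,0,-0.9],
    [0.05,0,-0.9],
    [0.05,0,-0.9],
    [0.05,0,-0.9]
  ],
  "roll": [0,0,0,0,0],
  "fingers": [1,1,1,1,1]
}}

```text
clock: 43.7
tcp_pos: [0.6298, -0.314, 0.1854]
orientation: [-3.128, -0.057, 1.492]
contact_force: [-0.6, 0.5, -2.7]
finger_gap: 0.0304
grasp_force: 60.2
```

```bash
python3 - <<'E'
from seg import *
s=r.sense();print(s["tcp_pos"],s["orientation"],s["contact_force"],s["ft_torque"],s["finger_gap"]);go(.5563,-.0166,.18,98.9)
E
```

```text
[ 0.62977229 -0.31399677  0.18544059] [-3.12848338 -0.05677023  1.49232089] [-0.57341386  0.54436095 -2.66943941] [-0.08982434  0.03732042 -0.04561153] 0.03040773325058213
slide [ 3.624 -1.203  0.29 ] roll -0.0744
```

Emit:
{"name": "move_arm", "arguments": {
  "slide": [
    [0.3,-0.1,0],
    [0.6,-0.2,0.03],
    [0.91,-0.3,0.07],
    [0.91,-0.3,0.07]
  ],
  "roll": [0,0,0,0],
  "fingers": [1,1,1,1]
}}

```text
clock: 44.03
tcp_pos: [0.61, -0.2352, 0.1839]
orientation: [-3.126, -0.059, 1.494]
contact_force: [0.2, -0.3, -1.3]
finger_gap: 0.03
grasp_force: 60.2
```

Emit:
{"name": "move_arm", "arguments": {
  "slide": [
    [0.3,-0.1,0],
    [0.6,-0.2,0.03],
    [0.91,-0.3,0.07],
    [0.91,-0.3,0.07]
  ],
  "roll": [0,0,0,0],
  "fingers": [1,1,1,1]
}}

```text
clock: 44.37
tcp_pos: [0.5916, -0.1609, 0.1828]
orientation: [-3.126, -0.058, 1.495]
contact_force: [0.5, 0.4, -2.0]
finger_gap: 0.0302
grasp_force: 60.3
```

Emit:
{"name": "move_arm", "arguments": {
  "slide": [
    [0.3,-0.1,0],
    [0.6,-0.2,0.03],
    [0.91,-0.3,0.07],
    [0.91,-0.3,0.07]
  ],
  "roll": [0,0,0,0],
  "fingers": [1,1,1,1]
}}

```text
clock: 44.7
tcp_pos: [0.5733, -0.0866, 0.1817]
orientation: [-3.126, -0.058, 1.495]
contact_force: [1.0, 0.6, -1.4]
finger_gap: 0.0302
grasp_force: 60.3
```

Emit:
{"name": "move_arm", "arguments": {
  "slide": [
    [0.3,-0.1,0],
    [0.6,-0.2,0.03],
    [0.9,-0.3,0.07],
    [0.9,-0.3,0.07],
    [0.9,-0.3,0.07],
    [0.9,-0.3,0.07],
    [0.9,-0.3,0.07]
  ],
  "roll": [-0.02,-0.04,-0.06,-0.0745,-0.0745,-0.0745,-0.0745],
  "fingers": [1,1,1,1,1,1,1]
}}

```text
clock: 45.28
tcp_pos: [0.5569, -0.017, 0.1813]
orientation: [3.141, -0.057, 1.724]
contact_force: [0.1, -0.2, -1.6]
finger_gap: 0.0302
grasp_force: 60.2
```

```bash
python3 - <<'E'
from seg import *
s=snap("z1");print(s["tcp_pos"],s["orientation"],s["contact_force"],s["ft_torque"],s["finger_gap"]);go(.5561,-.016,.125,98.9)
a,C=load("z1")
for c in comps(a,(14,50,60),(23,118,255),(150,0,560,400),1500,5): print(" pale",cv2.boundingRect(c),cv2.contourArea(c),rect(C,c,.165))
E
```

```text
[ 0.55690423 -0.01704589  0.18129152] [ 3.14105028 -0.05736896  1.72443871] [ 0.08292698 -0.2281858  -1.61425732] [-0.04889964  0.00434953  0.04098904] 0.030182641669198044
slide [-0.025 -0.009  0.705] roll -0.0005
 pale (198, 0, 239, 356) 46856.5 [551.2  16.8 170.2 106.3 -81.5]
 pale (509, 145, 51, 116) 4258.5 [653.9  29.5  57.7  23.5 -70. ]
```

Emit:
{"name": "move_arm", "arguments": {
  "slide": [
    [-0.01,0,0.3],
    [-0.02,0,0.5],
    [-0.02,-0.01,0.7],
    [-0.02,-0.01,0.7],
    [-0.02,-0.01,0.7],
    [-0.02,-0.01,0.7]
  ],
  "roll": [0,0,0,0,0,0],
  "fingers": [1,1,1,1,1,1]
}}

```text
clock: 45.83
tcp_pos: [0.5564, -0.0154, 0.1268]
orientation: [3.139, -0.057, 1.726]
contact_force: [0.2, -0.2, -1.6]
finger_gap: 0.0307
grasp_force: 60.2
```

```bash
python3 - <<'E'
from seg import *
s=r.sense();print(s["tcp_pos"],s["orientation"][2],s["contact_force"],s["ft_torque"]);go(.5561,-.016,.105,98.9)
E
```

```text
[ 0.55642539 -0.01535398  0.12676585] 1.7259552804625418 [ 0.18167651 -0.20673329 -1.6109671 ] [-0.07787359 -0.04012593 -0.06434664]
slide [-0.023 -0.006  0.271] roll -0.0001
```

Emit:
{"name": "move_arm", "arguments": {
  "slide": [
    [-0.01,0,0.1],
    [-0.02,0,0.2],
    [-0.02,0,0.27],
    [-0.02,0,0.29],
    [-0.02,0,0.29],
    [-0.02,0,0.29]
  ],
  "roll": [0,0,0,0,0,0],
  "fingers": [1,1,1,1,1,1]
}}

```text
clock: 46.33
tcp_pos: [0.5559, -0.0153, 0.1027]
orientation: [3.14, -0.057, 1.727]
contact_force: [-1.8, -1.4, 3.2]
finger_gap: 0.0301
grasp_force: 60.8
```

```bash
python3 - <<'E'
from seg import *
s=r.sense();print(s["tcp_pos"],s["orientation"][2],s["contact_force"],s["ft_torque"])
E
```

```text
[ 0.55586354 -0.01528319  0.10268646] 1.726674019782319 [-1.78292446 -1.39080307  3.21452615] [-0.33929323  0.4735651   0.07717527]
```

The bar touches the rails at the predicted height. I press lightly, release, rise and check.

Emit:
{"name": "move_arm", "arguments": {
  "slide": [
    [0,0,0.01],
    [0,0,0.01],
    [0,0,0.01],
    [0,0,0.01],
    [0,0,0.01],
    [0,0,0.01],
    [0,0,0.01],
    [0,0,0.01]
  ],
  "roll": [0,0,0,0,0,0,0,0],
  "fingers": [1,1,0.4,0.4,0.4,0.4,0.4,0.4]
}}

```text
clock: 47.0
tcp_pos: [0.556, -0.0151, 0.1019]
orientation: [3.14, -0.057, 1.727]
contact_force: [0.4, -0.4, 0.2]
finger_gap: 0.0513
grasp_force: 0.0
```

Emit:
{"name": "move_arm", "arguments": {
  "slide": [
    [0.02,0,-0.3],
    [0.03,0,-0.6],
    [0.05,0,-0.9],
    [0.055,0,-1],
    [0.055,0,-1]
  ],
  "roll": [0,0,0,0,0],
  "fingers": [0.4,0.4,0.4,0.4,0.4]
}}

```text
clock: 47.42
tcp_pos: [0.5568, -0.0155, 0.1838]
orientation: [3.137, -0.056, 1.727]
contact_force: [-0.7, -0.9, -0.0]
finger_gap: 0.0511
grasp_force: 0.0
```

Emit:
{"name": "move_arm", "arguments": {
  "slide": [
    [0.02,0,-0.4],
    [0.05,0,-0.9],
    [0.055,0,-1],
    [0.055,0,-1],
    [0.055,0,-1],
    [0.055,0,-1]
  ],
  "roll": [0,0,0,0,0,0],
  "fingers": [0.4,0.4,0.4,0.4,0.4,0.4]
}}

```text
clock: 47.92
tcp_pos: [0.5554, -0.0155, 0.2604]
orientation: [-3.141, -0.058, 1.727]
contact_force: [0.3, -0.2, 0.2]
finger_gap: 0.0509
grasp_force: 0.0
```

```bash
python3 - <<'E'
from seg import *
s=snap("f1");print(s["clock"],s["tcp_pos"],s["orientation"])
a,C=load("f1");g=cv2.cvtColor(a,cv2.COLOR_BGR2HSV)
th=np.radians(8.9);B=np.array([.5563,-.016]);Y=np.array([-np.sin(th),np.cos(th)])
P=[]
for sgn in(1,-1):
    u,v=proj(C,[np.r_[B+sgn*.092*Y,.09]])[0].astype(int); m=(g[:,:,1]<50).astype(np.uint8)*255;k=np.zeros_like(m);k[max(v-14,0):v+15,u-14:u+15]=255
    cs,_=cv2.findContours(m&k,cv2.RETR_EXTERNAL,cv2.CHAIN_APPROX_NONE);c=max(cs,key=cv2.contourArea);M=cv2.moments(c);q=(M["m10"]/M["m00"],M["m01"]/M["m00"]);P.append(plane(C,q,.09)[0]);print(u,v,np.round(q,1),M["m00"],P[-1].round(4))
d=P[0]-P[1];print("centre",((P[0]+P[1])/2).round(4),"span",np.linalg.norm(d).round(4),"yaw",np.degrees(np.arctan2(-d[0],d[1])).round(2))
for c in comps(a,(5,110,40),(14,200,140),(150,0,480,330),600,3): print("rail",cv2.boundingRect(c),rect(C,c,.066))
t=r.grab_frame("top")[:,:,::-1];sd=r.grab_frame("side")[:,:,::-1]
cv2.imwrite("pics/v10.png",np.vstack([np.hstack([cv2.resize(a,(448,280)),cv2.resize(sd[120:320,200:450],(350,280))]),cv2.resize(t[140:310,140:600],(798,295))]))
E
```

```text
47.9167 [ 0.55538251 -0.01545354  0.26041322] [-3.14102747 -0.05800308  1.72665441]
318 101 [317.5  99.9] 144.5 [0.5413 0.0758 0.09  ]
317 281 [317.4 280.8] 80.0 [ 0.5699 -0.1062  0.09  ]
centre [ 0.5556 -0.0152  0.09  ] span 0.1843 yaw 8.92
rail (168, 0, 146, 32) [458.7 140.5 134.7  25.9   8.9]
rail (259, 87, 42, 38) [504.1  66.1  41.2  35.4   8.9]
rail (335, 87, 45, 39) [580.8  77.7  43.6  36.4   8.9]
rail (150, 168, 44, 53) [400.9 -40.5  58.2  46.6 -88. ]
rail (150, 241, 37, 61) [ 400.  -135.5   80.6   40.1  -88.8]
rail (266, 251, 37, 43) [ 532.7 -114.6   53.1   40.7  -81.5]
rail (256, 251, 123, 79) [ 573.6 -133.   147.8  101.7    9. ]
```

View pics/v10.png

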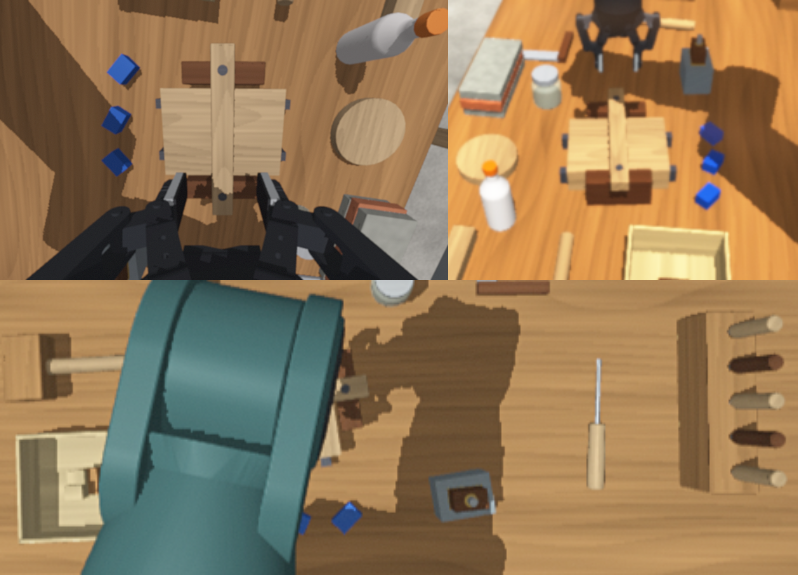

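The bar rests on both rails. Its centre is (0.5556, -0.0152) at yaw 8.92°, against the bore at (0.556, -0.016) and 8.9°. The gauge stands on its stand and the gripper is clear of everything. Handing in.

```bash
python3 -c "
from bench import r
print(r.sign_off())"
```

```text
the job is handed in; nothing more can be done
None
```

The job is handed in: all four offcuts are in the bin (one was dropped on the bench partway and picked up again), the depth reading was taken and kept with the gauge back in its stand, and the bar lies square across both rails, within about 1 mm of the bore.

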